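# Load the shaker and lock its platform with the pin spanner

## Task

Get the shaker ready to run: first press the mushroom stop button right down so that it stays down, then stand every squat sample jar upright on the black mat of the shaker's platform. Next seat both prongs of the pin spanner in the two holes of the lock ring, handle towards you, and turn the ring with it clockwise as far as it will go; lift the spanner off and lay it back on the tool mat, prongs down, and finally turn the head of the stop button clockwise until it has come up again. Leave everything else where it stands.

Things in the scene. Friction and masses are not known exactly. Their poses are not given: they have to be found in the camera images.
- stop_box: Separate grey box with the mushroom button on top, fixed to the bench, 75 x 75 mm and 52 mm tall; origin at the centre of its underside, z up.
- stop_head (a point): Centre of the black mushroom head, on its vertical axis, 11 mm below its top; moves with it: 85 mm above the bench when up, 79 when down (6 mm travel). About 4 N pushes it right down and it stays. Head 40 mm across, its side from 9 mm below to 6 mm above this point, gripped from above across any diameter. Box top 52 mm, a collar 34 mm across up to 62 mm above the bench.
- stop_turn (a joint): Turn of the mushroom head, rad: 0 at the start, grows clockwise seen from above, end stop 1.1. A cam inside lifts the head as it is turned, 6 mm in all, in step with the turn, so a pressed head is up again at the end stop. It stays where it is turned to; light, under 0.1 N m. Do not turn it before it has been pressed.
- shaker: White orbital shaker fixed to the bench, platform 283 (x, from -127 to +156 mm) x 230 (y) mm, its top 50 mm above the origin, which is on the bench; its -x end, with the lock ring, faces the robot; yaw varies by some 10 degrees.
- platform_mat (a point): Centre of the top of the black rubber mat on the shaker's platform, 52 mm above the bench; the mat measures 150 mm along this frame's x and 190 mm along its y (axes of the shaker) and is 2 mm proud.
- lock_ring (a joint): Turn of the lock ring, rad: grows clockwise seen from above (tightening), end stop (tight) at 1.1; starts loose, between 0 and 0.3. Needs about 0.25 N m and stays where it is left.
- ring_seat (a point): On the steel lock ring's vertical axis, 14 mm below its top face (ring 70 mm across, 16 mm thick; top 80 mm above the bench). Turns with the ring: holes along its y, 22 mm either side. With the spanner seated, handle towards the robot, the spanner's frame coincides with this one: handle along -x, 0.55 rad minus joint lock_ring round from the shaker's -x (towards the robot's right if positive).
- ring_hole_left (a point): Centre of the hole at +y of ring_seat, 14 mm below the ring's top face; the hole is 10 mm across and goes through the 16 mm ring.
- ring_hole_right (a point): Centre of the hole at -y of ring_seat, 14 mm below the ring's top face; 10 mm across, through.
- spanner: Steel pin spanner, about 250 g, prongs down. Origin midway between the prong tips, z up, handle along -x. Prongs 6.5 mm across, round-tipped, at y = +22 and -22 mm, 14 mm long below the head plate (26 x 62 mm, z 14 to 22 mm). Handle: straight bar 16 mm wide, z 34 to 46 mm, x -11 to -135 mm; a foot at x = -128 mm reaches z = 0, so it stands level on the bench.
- spanner_grip (a point): Middle of the handle bar near the centre of mass, at x = -65 mm, z = 40 mm of the spanner; grip here across the 16 mm width (the y of the spanner), 34 mm of free space under the bar.
- prong_left (a point): Tip of the spanner's prong at y = +22 mm.
- prong_right (a point): Tip of the spanner's prong at y = -22 mm.
- spanner_foot (a point): Lower end of the foot under the handle's end.
- tool_mat: Thin black rubber mat fixed to the bench, 210 (x) x 120 (y) x 3 mm, where the spanner lies at the start; origin at the centre of its underside.
- jar_a: Squat sample jar standing upright, amber glass with a ribbed white screw cap: a plain cylinder 42 mm across, 34 mm tall; origin at the centre of its underside, z up. 60 g. Grip it round its side. May be absent in some runs.
- jar_b: Squat sample jar, just like jar_a. May be absent.
- jar_c: Squat sample jar, just like jar_a. May be absent.
- jar_d: Squat sample jar, just like jar_a. May be absent.
- incubator_box: Black incubator standing on the bench behind the stop box and the tool mat, fixed: 280 mm wide (y), 300 mm tall, its front 150 mm and its door handle 182 mm in front (-x) of the origin, which is at the centre of its underside. Keep the gripper and the carried things clear of it.
- beaker: Glass beaker, 62 mm across, 70 mm tall, a bystander; origin at the centre of its underside.
- specimen_cup: Clear specimen cup, 50 mm across, 79 mm tall, a bystander; origin at the centre of its underside.

How it is judged:
By the outcome, as a careful person would: the job done as asked, in the order asked, and still so for the second after the job is handed in, with the robot touching nothing.
Of jar_a, jar_b, jar_c, jar_d only 2 to 4 are there at a start; the rules pass over those that are not, and their reading is None.
At some moment in a run one of jar_a, jar_b, jar_c, jar_d may be knocked a few centimetres aside while the robot is not near it.
It also fails if it takes over 210 s, if anything falls off the work surface, if the arm or the gripper's body presses on something with over 40 N, if the wrist force passes 120 N, or if a joint passes its speed limit or range.

## Robot

A 6-joint arm with a two-finger parallel gripper is mounted at the origin on a cart in front of the work surface, level with it; the furniture and walls round the work are solid. World frame = base frame: x ahead of the robot, y to its left, z up, the work surface at z = 0. Lengths are in m, angles in rad, forces in N, time in s.
With the tool pointing down it reaches from about 0.375 to 0.9 m from the base axis. Payload 3.1 kg.
Tool frame: the origin (TCP) lies on the centre line of the jaws, within the pads' length; the fingertips stand 14 mm ahead of it and the grasp point (between the pads) lies 5 mm behind it (env.tip_extent is the distance from the TCP to the fingertips, in m); z points along the fingers, y is the direction in which the jaws open and shut (so a half turn about z gives the same grasp; the last joint's range is limited). The gripper opens to 87 mm and grips with 3 to 60 N. Pads are 19 mm wide; open, the fingers measure 117 mm over their backs; the gripper's body (75 mm by 190 mm) begins 51 mm behind the grasp point.
Start: joints at [-1.506, 0.527, 1.433, -0, 1.181, -0.178], TCP at [0.151, -0.606, 0.237] pointing down, gripper open.
Joint ranges: [-3.08, 3.08], [-0.75, 2.2], [0.22, 2.44], [-1.43, 4.57], [0, 2.65], [-2.85, 2.85]. Speed limits (rad/s): [2.79, 2.79, 3.14, 3.14, 3.14, 3.14].

## Interface

Orientations are given as a unit quaternion [w, x, y, z].
In Python, from bench import env gives the robot as it stands.
- The arm moves only by the tool drive_tool, never from a script. Its argument "targets" is a list of rows, each a list of 4 numbers: the shift along the world's x, y, z in mm, then the turn about the world's z in rad. A call has exactly 5 rows; each row is the pose to reach, as a shift and turn from the pose measured when the call began; what a row does not reach only later rows make up. A row lasts 1/12 s, in which the tool goes at most 41.7 mm and 7.16 degrees, less where a joint would pass 70% of its speed; a pose out of reach is approached as far as the arm can. A call with a gripper value outside its range is refused whole. "fingers" is the opening, from 0 (shut) to 1 (fully open), set as the call begins (left out, the last holds). The fingers move at their own pace and stop on an object; the grip force is fixed at half the most. Time passes only in rows, so rows that repeat a pose let the fingers close, or fill a call up. It gives the time, the measured TCP pose, the force and the opening at its end, in the units of the state.
- env.state(): the state, without advancing time (a new reading comes with each control period).
- env.get_image(name): name is "scene" or "top"; returns (picture, depth): 384x512x3 uint8, blue, green, red; 384x512 float32, m along the optical axis (not along the pixel's ray), 0 where there is no reading.
- env.calibration(name): a dict with "vertical_fov" (degrees; the focal length in pixels is half the picture's height over the tangent of half this angle, whatever the lens; pixels are square), "cx", "cy" (the principal point, pixels), "xyz" and "rotation" of the camera in the world. Camera axes: x right, y down, z forward; pixel columns grow to the right and rows downward; lengths in m; the calibration is good to about 2 mm. A picture is of the moment at which its call begins. calibration takes no time and is no camera call.
- env.finish_job(): hands the job in, once; it reports no verdict.
Trained networks look in the newest picture that a camera, given by its name, has taken for a name from the list of things; names that differ only in an ending like _2 or _b are one class to them, and where a whole thing is asked for, a point or a joint stands for the part that bears it (a point fixed in the world has none). Each returns a list of dicts, best first, with "confidence" (0 to 1); they miss things now and then, are a little off and sometimes report something else, mostly with a low value. They report only what shows in the picture. A call takes as long as a camera call.
- env.recognise(thing, camera): "box" ([centre column, centre row, width, height] in pixels, round what is visible of it).
- env.cut_out(thing, camera): "mask" (384x512 bool, what is visible of it) and "box" ([centre column, centre row, width, height] in pixels, round what is visible of it).
- env.pinpoint(thing, camera): "centre" ([row, column] in pixels: a listed point, or the origin of a listed thing).
The state is a dict: "clock": time; "qpos": joint angles; "qd": joint speeds; "joint_torque": joint torques, N m; "position": TCP position; "eef_rot": TCP orientation; "wrist_force": force on the tool from outside, world axes, zero at the start; "torque": the same for the moment, N m; "gripper_width": finger opening in m.
Only numpy, scipy, OpenCV 4.12 (cv2) and the standard library are available. Lean on these libraries where they do the work, as an engineer would, in place of code of your own. Each camera call takes 0.05 s, during which the arm holds its last target.

## Working session

There is one attempt and no reset: what is moved stays moved. The work goes in short steps, Python scripts to look and compute and a tool call to move; the robot and the scene stay as the last step left them, time stands still between calls to the robot, and variables do not carry over. Pictures are saved under pics/ and viewed, and the job is handed in when it is done.

Besides the shell and the picture viewer there is one more tool, called as name([rows], argument=value, ...), one row to a line, values as JSON. drive_tool: Moves the arm, as the interface text tells. Its arguments: {"type":"object","properties":{"targets":{"type":"array","items":{"type":"array","items":{"type":"number"}}},"fingers":{"type":"number"}},"required":["targets"]}

```bash
ls; mkdir -p pics; cat > h.py <<'E'
import numpy as np, cv2
from bench import env
def K(n):
    c=env.calibration(n); f=192/np.tan(np.radians(c["vertical_fov"])/2)
    R=np.array(c["rotation"],float)
    if R.shape!=(3,3):
        from scipy.spatial.transform import Rotation as Ro
        R=Ro.from_quat([R[1],R[2],R[3],R[0]]).as_matrix()
    return f,c["cx"],c["cy"],np.array(c["xyz"]),R
def ray(n,u,v):
    f,cx,cy,t,R=K(n); d=R@np.array([(u-cx)/f,(v-cy)/f,1.]); return t,d
def atz(n,u,v,z):
    t,d=ray(n,u,v); return t+d*(z-t[2])/d[2]
def dep(n,u,v,D):
    t,d=ray(n,u,v); return t+d*D
def proj(n,p):
    f,cx,cy,t,R=K(n); q=R.T@(np.array(p)-t); return cx+f*q[0]/q[2],cy+f*q[1]/q[2]
def tri(n1,p1,n2,p2):
    a,d=ray(n1,*p1); b,e=ray(n2,*p2); d/=np.linalg.norm(d); e/=np.linalg.norm(e)
    s=np.linalg.lstsq(np.stack([d,-e],1),b-a,rcond=None)[0]
    P,Q=a+s[0]*d,b+s[1]*e
    return (P+Q)/2,np.linalg.norm(P-Q)
def pc(n,D):
    f,cx,cy,t,R=K(n); v,u=np.mgrid[0:384,0:512]
    c=np.stack([(u-cx)/f,(v-cy)/f,np.ones_like(u)],-1)*D[...,None]
    return c@R.T+t
E
python3 - <<'E'
from h import *
np.set_printoptions(precision=4,suppress=True)
for n in("scene","top"):
    c=env.calibration(n);print(n,c)
    im,D=env.get_image(n); cv2.imwrite(f"pics/{n}0.png",im); np.save(f"pics/{n}0.npy",D)
print(env.state())
E
```

```text
pics
scene {'vertical_fov': 44.88842908407357, 'cx': 252.55243761998472, 'cy': 187.4542686919864, 'xyz': array([-0.5493, -0.6205,  0.9892]), 'rotation': array([-0.4027,  0.7635, -0.4503,  0.2285])}
top {'vertical_fov': 53.90287785782674, 'cx': 262.3402767769969, 'cy': 193.47727782637742, 'xyz': array([0.3484, 0.0025, 1.5103]), 'rotation': array([-0.052 ,  0.7072, -0.7029,  0.0548])}
{'clock': 0.1, 'qpos': array([-1.5055,  0.5284,  1.4338, -0.    ,  1.1814, -0.1785]), 'qd': array([ 0.002 , -0.0019, -0.002 , -0.0008,  0.0005,  0.0011]), 'joint_torque': array([ -0.0004, -44.0985, -17.7151,   0.0635,   0.0534,  -0.0001]), 'position': array([ 0.1509, -0.6059,  0.2357]), 'eef_rot': array([-0.001 ,  0.9926,  0.1216,  0.    ]), 'wrist_force': array([ 0.2992, -0.435 ,  0.1702]), 'torque': array([-0.011 ,  0.0036,  0.0072]), 'gripper_width': 0.08695933107693657}
```

View pics/scene0.png

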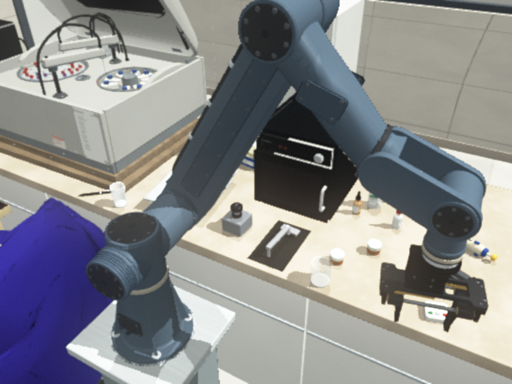

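View pics/top0.png

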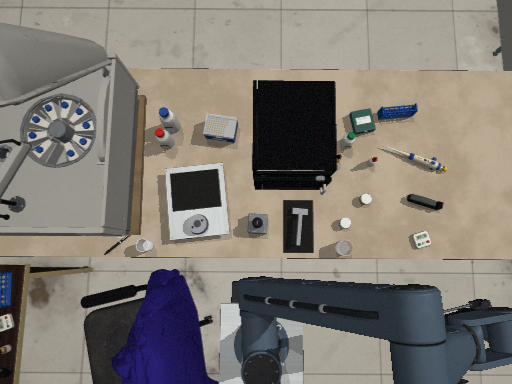

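```bash
python3 - <<'E'
from h import *
np.set_printoptions(precision=4,suppress=True)
c={}
for t in["stop_head","stop_box","platform_mat","ring_seat","ring_hole_left","ring_hole_right","spanner","spanner_grip","prong_left","prong_right","spanner_foot","tool_mat","jar_a","beaker","specimen_cup","shaker","incubator_box"]:
    for n in("scene","top"):
        r=env.pinpoint(t,n); print(t,n,[(round(x["confidence"],2),np.round(x["centre"],1).tolist()) for x in r])
        c[t,n]=r
    if t!="jar_a" and c[t,"scene"] and c[t,"top"]:
        print("   ",*tri("scene",c[t,"scene"][0]["centre"][::-1],"top",c[t,"top"][0]["centre"][::-1]))
for a in c["jar_a","scene"]:
  for b in c["jar_a","top"]:
    P,e=tri("scene",a["centre"][::-1],"top",b["centre"][::-1])
    if e<0.015: print("jar",P,e)
E
```

```text
stop_head scene [(0.65, [204.2, 236.5])]
stop_head top [(0.64, [227.4, 255.4])]
    [0.439  0.0161 0.1081] 0.015585283843612492
stop_box scene [(0.8, [224.3, 236.0])]
stop_box top [(0.71, [222.1, 258.8]), (0.68, [187.0, 197.3])]
    [0.4578 0.0162 0.0142] 0.013294151647368899
platform_mat scene []
platform_mat top [(0.68, [189.1, 196.8]), (0.27, [226.5, 196.8])]
ring_seat scene []
ring_seat top [(0.76, [225.2, 194.1])]
ring_hole_left scene []
ring_hole_left top [(0.73, [224.2, 192.9]), (0.17, [220.3, 201.8])]
ring_hole_right scene []
ring_hole_right top [(0.8, [220.2, 202.2]), (0.3, [227.8, 299.8])]
spanner scene [(0.71, [233.2, 295.9])]
spanner top [(0.55, [210.0, 297.7])]
    [ 0.5179 -0.1549 -0.0024] 0.021402679003527242
spanner_grip scene [(0.65, [235.3, 278.6])]
spanner_grip top [(0.59, [226.9, 300.6])]
    [ 0.439  -0.1474  0.0478] 0.009080890333881977
prong_left scene []
prong_left top [(0.66, [212.7, 292.5])]
prong_right scene [(0.74, [232.5, 296.3])]
prong_right top [(0.73, [213.7, 304.6])]
    [ 0.4968 -0.1729  0.0249] 0.006774141568116669
spanner_foot scene [(0.67, [256.2, 265.9])]
spanner_foot top [(0.66, [212.2, 303.4])]
    [ 0.4796 -0.1337 -0.0664] 0.10276888558345651
tool_mat scene [(0.78, [241.1, 283.5]), (0.2, [259.2, 334.0])]
tool_mat top []
jar_a scene [(0.72, [250.7, 368.5]), (0.49, [260.7, 336.8])]
jar_a top [(0.62, [222.4, 340.0])]
beaker scene [(0.72, [280.2, 321.9])]
beaker top [(0.65, [247.4, 343.0])]
    [ 0.3638 -0.3212  0.0064] 0.0023041981276300167
specimen_cup scene [(0.64, [232.1, 282.8]), (0.57, [205.8, 122.8]), (0.28, [207.5, 234.7])]
specimen_cup top [(0.74, [247.5, 146.1])]
    [0.4093 0.124  0.1241] 0.5733427040368032
shaker scene []
shaker top [(0.76, [204.0, 197.2])]
incubator_box scene []
incubator_box top []
jar [ 0.4667 -0.3208 -0.0054] 0.011894710875193516
```

```bash
python3 - <<'E'
from h import *
im=cv2.imread("pics/top0.png")
cv2.imwrite("pics/z1.png",cv2.resize(im[150:262,140:260],None,fx=6,fy=5.3,interpolation=cv2.INTER_CUBIC)[:600])
cv2.imwrite("pics/z2.png",cv2.resize(im[150:262,240:385],None,fx=5.3,fy=5.3,interpolation=cv2.INTER_CUBIC)[:600])
im=cv2.imread("pics/scene0.png")
cv2.imwrite("pics/z3.png",cv2.resize(im[180:300,210:400],None,fx=4.2,fy=4.2,interpolation=cv2.INTER_CUBIC))
E
```

```text
(no output)
```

View pics/z1.png

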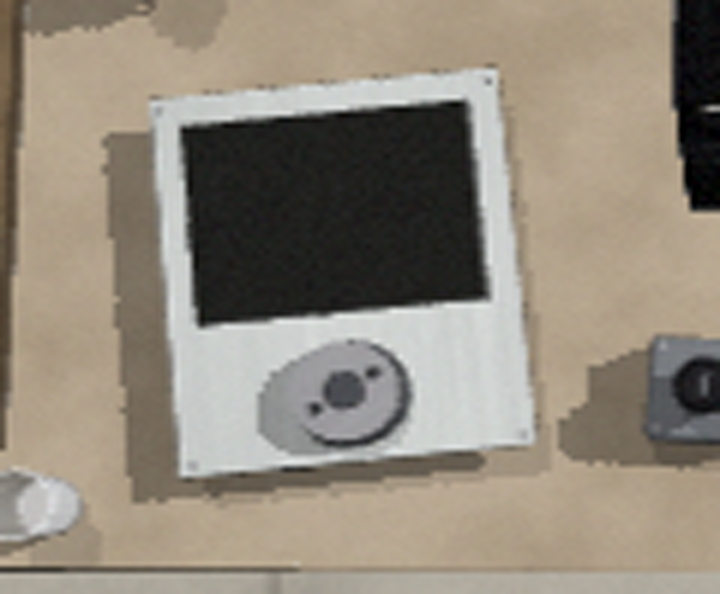

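View pics/z2.png

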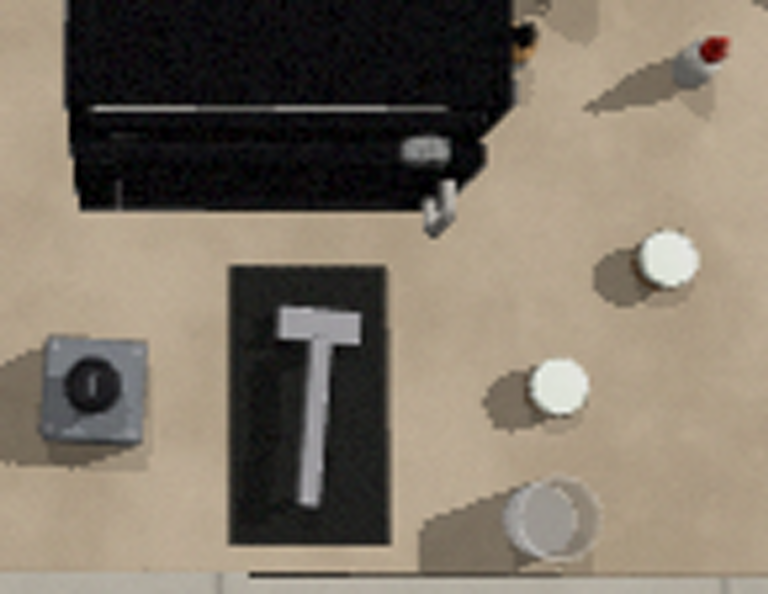

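View pics/z3.png

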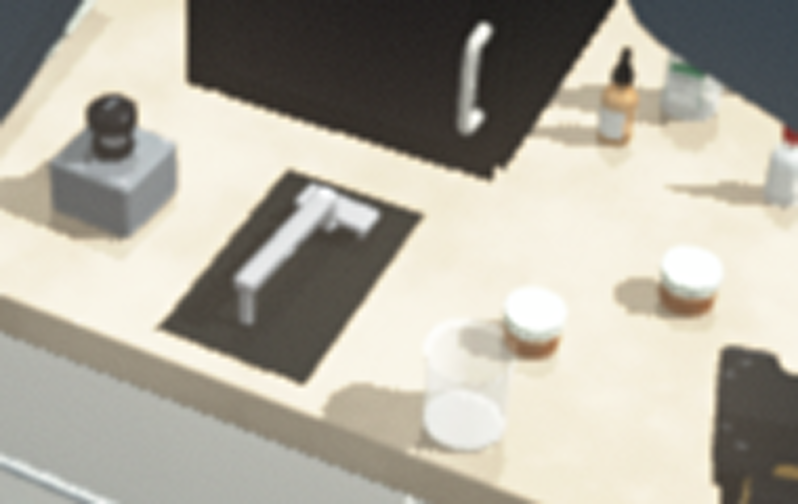

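```bash
cat >> h.py <<'E'
def cen(m,D=None,n=None):
    v,u=np.nonzero(m); return u.mean(),v.mean(),len(u)
def blob(im,box,f):
    u0,v0,u1,v1=box; S=8
    c=cv2.resize(im[v0:v1,u0:u1],None,fx=S,fy=S,interpolation=cv2.INTER_CUBIC).astype(int)
    m=f(c).astype(np.uint8); k,l,st,ce=cv2.connectedComponentsWithStats(m)
    out=[]
    for i in range(1,k):
        if st[i,4]>S*S*3:
            cn=cv2.findContours((l==i).astype(np.uint8),0,1)[0]
            r=cv2.minAreaRect(max(cn,key=len))
            cu=lambda p:((p[0]+.5)/S-.5+u0,(p[1]+.5)/S-.5+v0)
            out.append(dict(c=cu(ce[i]),a=st[i,4]/S/S,rc=cu(r[0]),wh=np.array(r[1])/S,ang=r[2],box=[cu(p) for p in cv2.boxPoints(r)]))
    return sorted(out,key=lambda o:-o['a'])
E
python3 - <<'E'
from h import *
np.set_printoptions(precision=4,suppress=True)
n="top"; im=cv2.imread("pics/top0.png"); D=np.load("pics/top0.npy")
P=pc(n,D)
def show(nm,b,z):
    for o in b[:3]:
        print(nm,np.round(o['c'],2),'area',round(o['a'],1),'wh',o['wh'],'xyz',atz(n,*o['rc'],z)[:2],'cent',atz(n,*o['c'],z)[:2],'zdepth',P[int(round(o['c'][1])),int(round(o['c'][0])),2])
mn=lambda c:c.min(-1); mx=lambda c:c.max(-1)
show('jar',blob(im,(335,212,356,233),lambda c:mn(c)>205),.034)
show('jar',blob(im,(356,190,377,210),lambda c:mn(c)>205),.034)
show('head',blob(im,(248,214,268,234),lambda c:mx(c)<70),.09)
b=blob(im,(165,160,230,212),lambda c:mx(c)<90); show('pmat',b,.052); print(np.array([atz(n,*p,.052)[:2] for p in b[0]['box']]))
show('ring',blob(im,(183,205,215,236),lambda c:(abs(mx(c)-170)<25)),.08)
show('holes',blob(im,(185,208,212,234),lambda c:mx(c)<95),.08)
b=blob(im,(288,205,313,248),lambda c:mx(c)>100); show('span',b,.045)
b=blob(im,(281,196,316,256),lambda c:mx(c)<80); show('tmat',b,.003)
for u,v in[(258,224),(197,222),(196,219),(200,185),(176,230),(303,211),(300,230),(270,245),(345,223)]:
    print(u,v,im[v,u],P[v,u])
E
```

```text
jar [345.31 222.28] area 71.5 wh [9.375 9.5  ] xyz [ 0.4611 -0.3284] cent [ 0.4614 -0.3279] zdepth 0.03351844134378923
jar [366.03 198.23] area 68.0 wh [9.375 9.25 ] xyz [ 0.5564 -0.4131] cent [ 0.557  -0.4125] zdepth 0.03140546371570996
head [256.79 222.55] area 87.7 wh [10.6367 10.8468] xyz [0.454  0.0179] cent [0.4541 0.0178] zdepth 0.09637292199516634
head [257.53 233.11] area 9.9 wh [ 0.875 13.25 ] xyz [0.415  0.0141] cent [0.4146 0.0147] zdepth 0.039547186889485664
pmat [195.01 189.7 ] area 1803.2 wh [38.2188 49.2361] xyz [0.5829 0.2613] cent [0.5839 0.2607] zdepth 0.05606399339509416
[[0.6475 0.3676]
 [0.6699 0.1756]
 [0.5191 0.1562]
 [0.4975 0.3454]]
ring [195.37 224.73] area 286.3 wh [22.125 26.125] xyz [0.4465 0.2491] cent [0.4452 0.2501] zdepth 0.08021692168148986
ring [198.46 208.72] area 13.8 wh [ 0.9801 32.1334] xyz [0.5059 0.2401] cent [0.5061 0.2403] zdepth 0.05205419637615871
ring [211.31 234.79] area 4.0 wh [1.1217 5.7299] xyz [0.4078 0.1878] cent [0.4077 0.1888] zdepth 0.05012392633947882
holes [196.79 223.24] area 34.3 wh [6.625 6.375] xyz [0.4513 0.245 ] cent [0.
[... 237 characters left out ...]
[0.5078 0.27  ] zdepth 0.05360308709355066
span [299.34 221.19] area 207.8 wh [15.4392 37.4022] xyz [ 0.4441 -0.1456] cent [ 0.4637 -0.1469] zdepth 0.05681008850475333
tmat [297.43 226.98] area 1324.5 wh [52.375 30.   ] xyz [ 0.4478 -0.1454] cent [ 0.4439 -0.1433] zdepth 0.040496846300821954
258 224 [32 29 28] [0.4478 0.0131 0.1023]
197 222 [80 75 74] [0.456  0.2453 0.0735]
196 219 [158 156 157] [0.4666 0.2477 0.0838]
200 185 [25 29 28] [0.6032 0.2424 0.0484]
176 230 [202 203 200] [0.4264 0.329  0.0507]
303 211 [163 157 160] [ 0.5056 -0.1636  0.026 ]
300 230 [151 146 148] [ 0.4297 -0.1492  0.0441]
270 245 [149 170 188] [ 0.3722 -0.0343 -0.0009]
345 223 [217 227 222] [ 0.4586 -0.3266  0.034 ]
```

drive_tool([
  [18,36,0,0],
  [36,72,0,0],
  [54,108,0,0],
  [72,144,0,0],
  [90,180,0,0],
], fingers=0)

```text
clock: 2.22
position: [0.2414, -0.4249, 0.2366]
eef_rot: [0.0, 0.993, 0.121, 0.0]
wrist_force: [0.9, 0.0, 1.0]
gripper_width: 0.0615
```

drive_tool([
  [18,36,0,0],
  [36,72,0,0],
  [54,108,0,0],
  [72,144,0,0],
  [90,180,0,0],
])

```text
clock: 2.63
position: [0.3319, -0.2433, 0.2369]
eef_rot: [0.001, 0.993, 0.121, 0.0]
wrist_force: [1.3, -1.1, 0.4]
gripper_width: 0.0282
```

drive_tool([
  [18,36,0,-0.05],
  [36,72,0,-0.1],
  [54,108,0,-0.15],
  [72,144,0,-0.2],
  [90,180,0,-0.24],
])

```text
clock: 3.05
position: [0.4226, -0.0614, 0.2373]
eef_rot: [0.001, 1.0, -0.0, 0.001]
wrist_force: [-0.0, -0.6, 0.2]
gripper_width: 0.0014
```

drive_tool([
  [10,26,0,0],
  [20,52,0,0],
  [31,79,-20,0],
  [31,79,-60,0],
  [31,79,-90,0],
])

```text
clock: 3.47
position: [0.4547, 0.0193, 0.1467]
eef_rot: [0.001, 1.0, 0.002, 0.003]
wrist_force: [0.2, -0.3, -0.7]
gripper_width: 0.0004
```

```bash
python3 - <<'E'
from h import *
for n in("scene","top"):
    im,D=env.get_image(n); cv2.imwrite(f"pics/{n}1.png",im); np.save(f"pics/{n}1.npy",D)
a=cv2.imread("pics/top1.png")[150:262,140:340];b=cv2.imread("pics/scene1.png")[150:290,180:400]
cv2.imwrite("pics/z4.png",cv2.resize(a,None,fx=4,fy=4,interpolation=2))
cv2.imwrite("pics/z5.png",cv2.resize(b,None,fx=3.6,fy=3.6,interpolation=2))
E
```

```text
(no output)
```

View pics/z4.png

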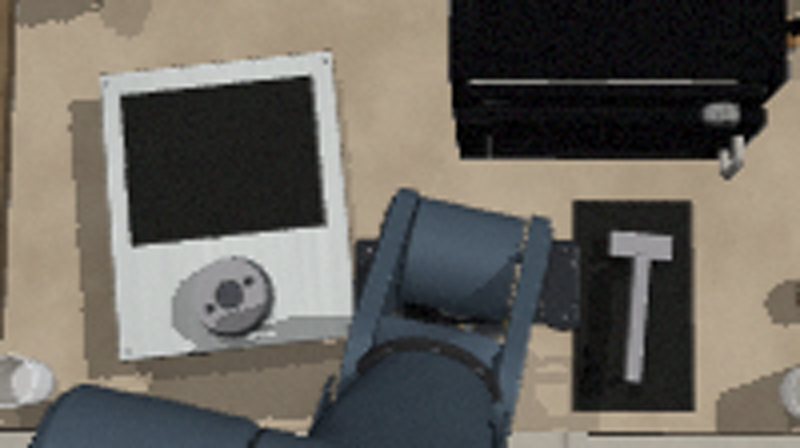

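View pics/z5.png

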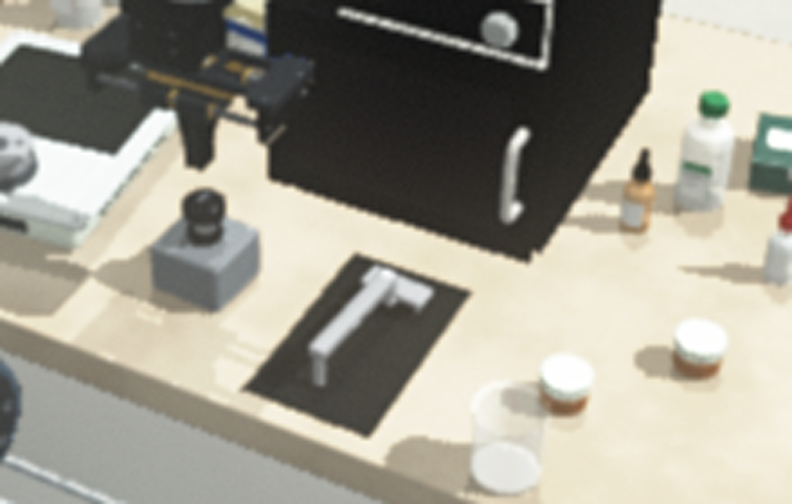

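```bash
python3 - <<'E'
from h import *
for p in[(.4547,.0193,.1327),(.454,.018,.096),(.454,.018,.052)]: 
    u,v=proj("scene",p); print(u,v,(u-180)*3.6,(v-150)*3.6)
print(atz("top",140+230/4,150+293/4,.08))
b=cv2.imread("pics/scene1.png")
S=blob(b,(222,196,246,222),lambda c:c.max(-1)<75)
for o in S: print(o)
E
```

```text
235.46468018468562 195.21219992423437 199.67284866486824 162.76391972724375
236.09842356901217 204.75300811765098 201.9543248484438 197.11082922354353
236.5575526544448 215.57646908737706 203.60718955600132 236.07528871455744
[0.45081122 0.24219258 0.08      ]
{'c': (np.float64(235.91034134784135), np.float64(209.92400842400843)), 'a': np.float64(89.03125), 'rc': (236.125, 210.25), 'wh': array([13.875, 10.125]), 'ang': 90.0, 'box': [(np.float32(231.0625), np.float32(203.3125)), (np.float32(241.1875), np.float32(203.3125)), (np.float32(241.1875), np.float32(217.1875)), (np.float32(231.0625), np.float32(217.1875))]}
```

drive_tool([
  [0,0,-15,0],
  [0,0,-28,0],
  [0,0,-34,0],
  [0,0,-38,0],
  [0,0,-41,0],
])

```text
clock: 3.98
position: [0.4509, 0.0184, 0.1039]
eef_rot: [-0.0, 1.0, 0.0, -0.003]
wrist_force: [-2.0, -0.0, 9.8]
gripper_width: 0.0006
```

drive_tool([
  [0,0,-1,0],
  [0,0,-2,0],
  [0,0,-3,0],
  [0,0,-4,0],
  [0,0,-4,0],
])

```text
clock: 4.4
position: [0.451, 0.0184, 0.1031]
eef_rot: [0.0, 1.0, 0.0, -0.003]
wrist_force: [-6.3, 1.2, 25.9]
gripper_width: 0.0002
```

drive_tool([
  [0,0,25,0],
  [0,0,60,0],
  [0,0,95,0],
  [0,-35,110,0],
  [0,-70,110,0],
])

```text
clock: 4.82
position: [0.454, -0.0522, 0.2183]
eef_rot: [0.002, 1.0, 0.003, 0.003]
wrist_force: [1.6, -0.5, 0.2]
gripper_width: 0.0003
```

drive_tool([
  [0,-40,0,0],
  [0,-80,0,0],
  [0,-120,0,0],
  [0,-160,0,0],
  [2,-195,0,0],
], fingers=1)

```text
clock: 5.23
position: [0.4558, -0.2502, 0.2198]
eef_rot: [0.003, 1.0, 0.002, 0.004]
wrist_force: [1.2, -0.3, -0.3]
gripper_width: 0.0262
```

```bash
python3 - <<'E'
from h import *
for n in("scene","top"):
    im,D=env.get_image(n); cv2.imwrite(f"pics/{n}2.png",im); np.save(f"pics/{n}2.npy",D)
a=cv2.imread("pics/top2.png");b=cv2.imread("pics/scene2.png")
cv2.imwrite("pics/z6.png",cv2.resize(a[140:270,140:400],None,fx=3,fy=3,interpolation=2))
cv2.imwrite("pics/z7.png",cv2.resize(b[150:310,200:440],None,fx=3.3,fy=3.3,interpolation=2))
np.set_printoptions(precision=4,suppress=True)
P1=pc("scene",np.load("pics/scene1.npy"));P2=pc("scene",np.load("pics/scene2.npy"))
for nm,P in(("before",P1),("after",P2)):
    q=P[195:225,222:250].reshape(-1,3); s=q[(abs(q[:,0]-.453)<.015)&(abs(q[:,1]-.018)<.015)&(q[:,2]<.12)]; print(nm,np.sort(s[:,2])[-8:])
print(env.state()["position"])
im=cv2.imread("pics/top1.png")
E
```

```text
before [0.0977 0.0979 0.0982 0.0983 0.0988 0.0991 0.1    0.1012]
after [0.0926 0.0927 0.0928 0.0928 0.0929 0.093  0.0938 0.094 ]
[ 0.4576 -0.2539  0.22  ]
```

View pics/z7.png

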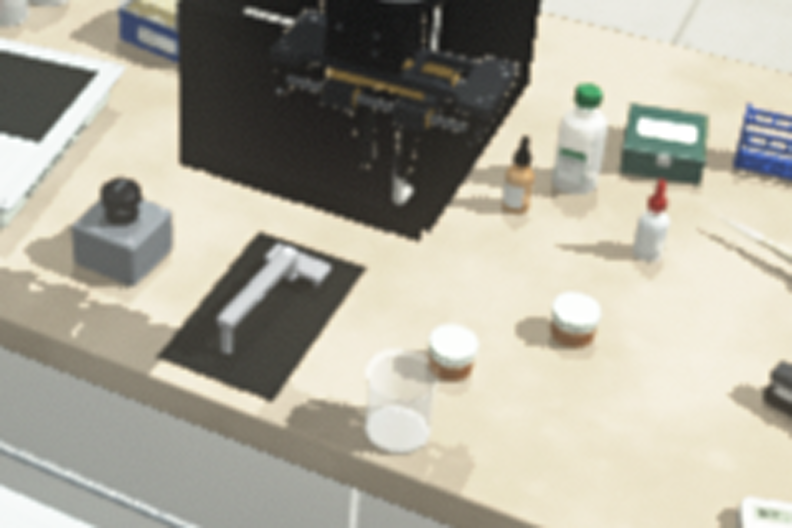

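View pics/z6.png

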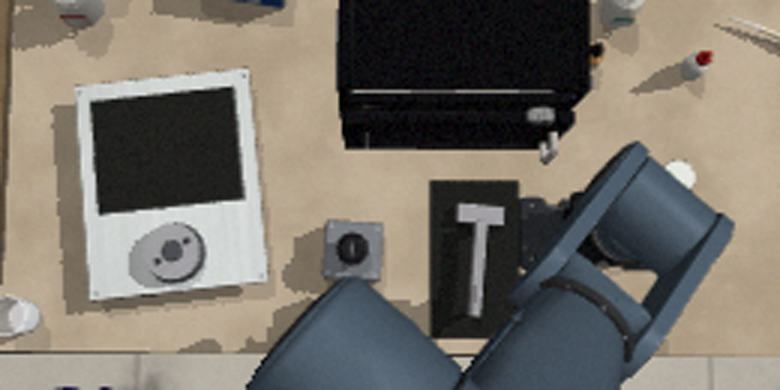

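```bash
cat > jars.py <<'E'
from h import *
np.set_printoptions(precision=4,suppress=True)
import sys
def jars_scene(im,boxes,z=.034):
    for bx in boxes:
        for o in blob(im,bx,lambda c:(c.min(-1)>185)&((c.max(-1)-c.min(-1))<45))[:2]:
            print('scene',np.round(o['c'],2),o['a'],atz("scene",*o['c'],z)[:2])
E
python3 - <<'E'
from jars import *
im=cv2.imread("pics/scene2.png"); jars_scene(im,[(325,242,350,272),(362,232,388,260)],.031)
E
```

```text
scene [338.1  255.19] 593.9375 [ 0.4572 -0.3313]
scene [375.83 243.37] 544.796875 [ 0.5616 -0.4137]
```

drive_tool([
  [4,-37,0,0],
  [4,-74,0,0],
  [4,-74,-40,0],
  [4,-74,-80,0],
  [4,-74,-120,0],
], fingers=1)

```text
clock: 5.75
position: [0.4622, -0.3291, 0.1005]
eef_rot: [0.007, 1.0, -0.001, 0.007]
wrist_force: [0.5, -1.4, -0.7]
gripper_width: 0.0674
```

```bash
python3 - <<'E'
from h import *
im,D=env.get_image("scene"); cv2.imwrite(f"pics/scene3.png",im)
cv2.imwrite("pics/z8.png",cv2.resize(im[190:310,270:440],None,fx=4,fy=4,interpolation=2))
s=env.state();print(s["position"],s["gripper_width"])
for p in[(.461,-.328,.034),(.461,-.328,0),(*s["position"][:2],s["position"][2]-.014)]:
    u,v=proj("scene",p); print((u-270)*4,(v-190)*4)
E
```

```text
[ 0.45779569 -0.32432881  0.09085935] 0.0709595910079289
270.3867911398179 253.26503919299307
266.2957410133804 286.5779999284805
269.38203250801894 210.89178130044093
```

View pics/z8.png

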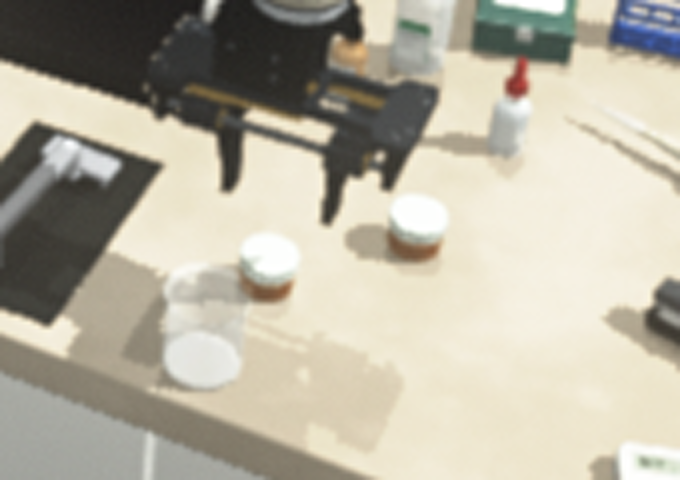

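drive_tool([
  [0,0,0,0],
  [2,-3,-20,0],
  [2,-3,-40,0],
  [2,-3,-55,0],
  [2,-3,-55,0],
])

```text
clock: 6.22
position: [0.4599, -0.3268, 0.0363]
eef_rot: [-0.0, 1.0, -0.001, 0.0]
wrist_force: [0.3, -0.2, 0.2]
gripper_width: 0.0867
```

```bash
python3 - <<'E'
from h import *
s=env.state();print(s["position"],s["gripper_width"],s["wrist_force"])
im,D=env.get_image("scene"); cv2.imwrite(f"pics/scene4.png",im)
cv2.imwrite("pics/z9.png",cv2.resize(im[190:310,270:440],None,fx=4,fy=4,interpolation=2))
s=env.state();print(s["position"],s["gripper_width"])
E
```

```text
[ 0.45988344 -0.32678678  0.03633746] 0.0867341811239358 [ 0.27305939 -0.23970529  0.19191587]
[ 0.46040602 -0.3272657   0.03742947] 0.08658095015559104
```

View pics/z9.png

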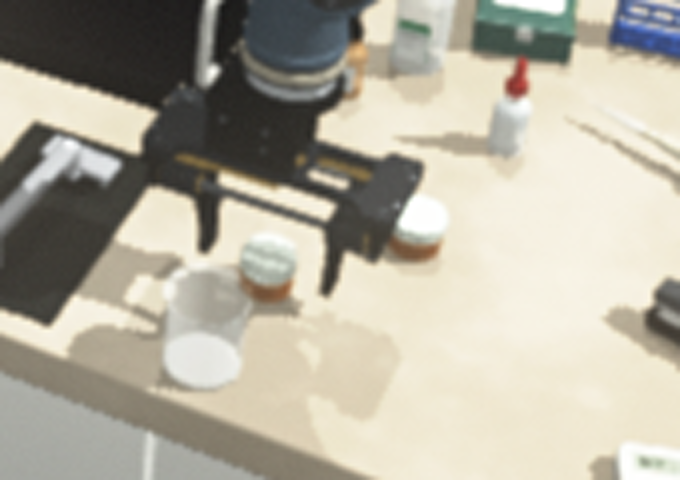

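drive_tool([
  [0,0,-8,0],
  [0,0,-16,0],
  [0,0,-16,0],
  [0,0,-16,0],
  [0,0,-16,0],
])

```text
clock: 6.68
position: [0.4606, -0.3274, 0.0219]
eef_rot: [0.0, 1.0, -0.001, 0.001]
wrist_force: [-0.9, -0.1, -0.3]
gripper_width: 0.0872
```

drive_tool([
  [0,0,0,0],
  [0,0,0,0],
  [0,0,0,0],
  [0,0,0,0],
  [0,0,0,0],
], fingers=0)

```text
clock: 7.1
position: [0.4606, -0.3274, 0.0219]
eef_rot: [0.001, 1.0, -0.001, 0.001]
wrist_force: [0.0, -0.6, -0.1]
gripper_width: 0.0617
```

drive_tool([
  [0,0,0,0],
  [0,0,0,0],
  [0,0,0,0],
  [0,0,0,0],
  [0,0,0,0],
])

```text
clock: 7.52
position: [0.4605, -0.3274, 0.0219]
eef_rot: [0.0, 1.0, -0.001, 0.001]
wrist_force: [-0.6, -0.7, -0.3]
gripper_width: 0.0414
```

```bash
python3 - <<'E'
from h import *
for n in("top",):
    P=pc(n,np.load("pics/top0.npy"))
    q=P[140:200,240:345].reshape(-1,3); 
    m=(q[:,2]>.06)&(q[:,2]<.32); q=q[m]; print(q.min(0),q.max(0)); 
    t=q[q[:,2]>.28]; print(t.min(0),t.max(0))
print(env.state()["position"])
E
```

```text
[ 0.56084715 -0.32442355  0.06207374] [0.7857532  0.03365704 0.30952507]
[ 0.6009656  -0.24706536  0.28004347] [0.71518691 0.03365704 0.30952507]
[ 0.46052109 -0.32740918  0.02190187]
```

drive_tool([
  [0,0,35,0],
  [0,0,70,0],
  [0,0,110,0],
  [0,0,150,0],
  [-5,30,170,0],
])

```text
clock: 7.93
position: [0.4595, -0.3044, 0.1971]
eef_rot: [0.007, 1.0, -0.002, 0.007]
wrist_force: [1.1, -0.4, -0.6]
gripper_width: 0.0416
```

drive_tool([
  [0,40,0,0],
  [0,80,0,0],
  [0,120,0,0],
  [0,160,0,0],
  [0,200,0,0],
])

```text
clock: 8.35
position: [0.4589, -0.1027, 0.1973]
eef_rot: [0.007, 1.0, -0.003, 0.007]
wrist_force: [1.0, 0.3, -0.8]
gripper_width: 0.0412
```

drive_tool([
  [0,40,0,0],
  [0,80,0,0],
  [0,120,0,0],
  [5,160,0,0],
  [20,195,0,0],
])

```text
clock: 8.77
position: [0.4757, 0.0948, 0.197]
eef_rot: [0.006, 1.0, -0.002, 0.005]
wrist_force: [0.2, -0.8, -0.8]
gripper_width: 0.0413
```

```bash
python3 - <<'E'
from h import *
print(env.state()["position"],env.state()["gripper_width"])
for n in("scene","top"):
    im,D=env.get_image(n); cv2.imwrite(f"pics/{n}5.png",im); np.save(f"pics/{n}5.npy",D)
a=cv2.imread("pics/top5.png");b=cv2.imread("pics/scene5.png")
cv2.imwrite("pics/z10.png",np.hstack([cv2.resize(a[130:270,130:400],None,fx=1.5,fy=2,interpolation=2),cv2.resize(b[120:260,130:330],None,fx=2,fy=2,interpolation=2)]))
E
```

```text
[0.47565993 0.09484267 0.1970142 ] 0.041306809343761214
```

View pics/z10.png

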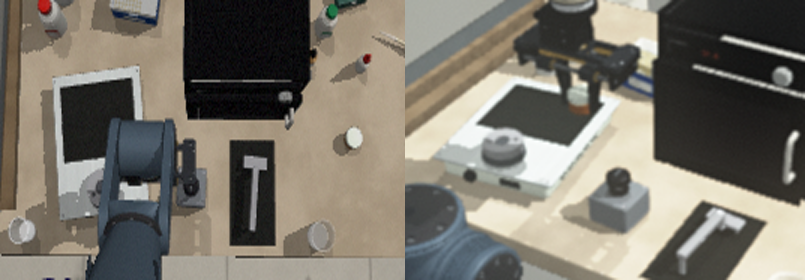

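drive_tool([
  [20,30,0,0],
  [45,60,0,0],
  [70,90,0,0],
  [95,105,0,0],
  [114,118,0,0],
])

```text
clock: 9.28
position: [0.5961, 0.216, 0.1975]
eef_rot: [0.006, 1.0, 0.001, 0.009]
wrist_force: [-0.3, 0.0, -0.0]
gripper_width: 0.0416
```

drive_tool([
  [0,0,-30,0],
  [0,0,-60,0],
  [0,0,-80,0],
  [0,0,-95,0],
  [0,0,-105,0],
])

```text
clock: 9.7
position: [0.5947, 0.2149, 0.0899]
eef_rot: [0.006, 1.0, 0.001, 0.007]
wrist_force: [-0.3, -0.3, 0.0]
gripper_width: 0.0413
```

drive_tool([
  [0,0,-3,0],
  [0,0,-5,0],
  [0,0,-5,0],
  [0,0,-5,0],
  [0,0,-5,0],
])

```text
clock: 10.12
position: [0.5955, 0.2149, 0.0862]
eef_rot: [0.006, 1.0, 0.001, 0.008]
wrist_force: [0.3, 0.9, -1.6]
gripper_width: 0.0414
```

```bash
python3 - <<'E'
from h import *
print(env.state()["position"],env.state()["gripper_width"])
for n in("scene","top"):
    im,D=env.get_image(n); cv2.imwrite(f"pics/{n}6.png",im); np.save(f"pics/{n}6.npy",D)
a=cv2.imread("pics/top6.png");b=cv2.imread("pics/scene6.png")
cv2.imwrite("pics/z11.png",np.hstack([cv2.resize(a[130:270,130:330],None,fx=2,fy=3,interpolation=2),cv2.resize(b[120:260,130:260],None,fx=3,fy=3,interpolation=2)]))
E
```

```text
[0.59554781 0.21491321 0.08619382] 0.04135223125978168
```

View pics/z11.png

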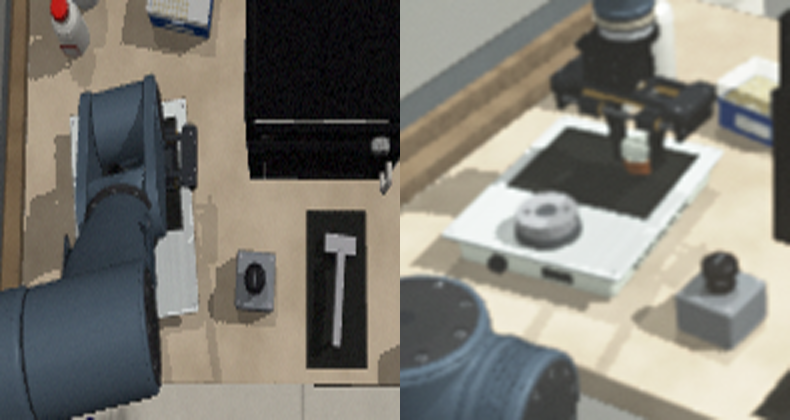

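drive_tool([
  [0,0,-4,0],
  [0,0,-7,0],
  [0,0,-9,0],
  [0,0,-11,0],
  [0,0,-11,0],
])

```text
clock: 10.63
position: [0.5949, 0.2149, 0.0744]
eef_rot: [0.006, 1.0, 0.001, 0.007]
wrist_force: [0.0, 0.3, -0.6]
gripper_width: 0.0412
```

drive_tool([
  [0,0,-1,0],
  [0,0,-1,0],
  [0,0,-1,0],
  [0,0,-1,0],
  [0,0,-1,0],
])

```text
clock: 11.05
position: [0.5952, 0.2149, 0.0741]
eef_rot: [0.006, 1.0, 0.001, 0.008]
wrist_force: [-1.0, -1.3, 5.2]
gripper_width: 0.0409
```

drive_tool([
  [0,0,0,0],
  [0,0,0,0],
  [0,0,0,0],
  [0,0,0,0],
  [0,0,0,0],
], fingers=1)

```text
clock: 11.47
position: [0.5951, 0.2149, 0.0737]
eef_rot: [0.006, 1.0, 0.001, 0.007]
wrist_force: [0.8, 0.4, 0.2]
gripper_width: 0.0668
```

drive_tool([
  [0,0,0,0],
  [0,0,5,0],
  [0,0,25,0],
  [0,0,50,0],
  [0,0,85,0],
])

```text
clock: 11.88
position: [0.5931, 0.2145, 0.1573]
eef_rot: [0.007, 1.0, 0.001, 0.004]
wrist_force: [-0.2, 0.2, 0.1]
gripper_width: 0.0864
```

drive_tool([
  [-25,-20,20,0],
  [-50,-40,40,0],
  [-75,-65,50,0],
  [-105,-85,50,0],
  [-125,-115,50,0],
])

```text
clock: 12.3
position: [0.4656, 0.0998, 0.2085]
eef_rot: [0.007, 1.0, 0.002, 0.005]
wrist_force: [0.0, -0.5, 0.1]
gripper_width: 0.0872
```

```bash
python3 - <<'E'
from h import *
np.set_printoptions(precision=4,suppress=True)
print(env.state()["position"],env.state()["gripper_width"])
for n in("scene","top"):
    im,D=env.get_image(n); cv2.imwrite(f"pics/{n}7.png",im); np.save(f"pics/{n}7.npy",D)
a=cv2.imread("pics/top7.png");b=cv2.imread("pics/scene7.png")
cv2.imwrite("pics/z12.png",np.hstack([cv2.resize(a[130:270,150:390],None,fx=1.6,fy=3,interpolation=2),cv2.resize(b[120:290,130:400],None,fx=1.5,fy=420/170,interpolation=2)]))
for x in env.pinpoint("jar_a","scene"): print(x)
E
```

```text
[0.4656 0.0998 0.2085] 0.08722437149071026
{'centre': [252.9, 370.1], 'confidence': 0.6}
{'centre': [176.9, 208.7], 'confidence': 0.46}
```

View pics/z12.png

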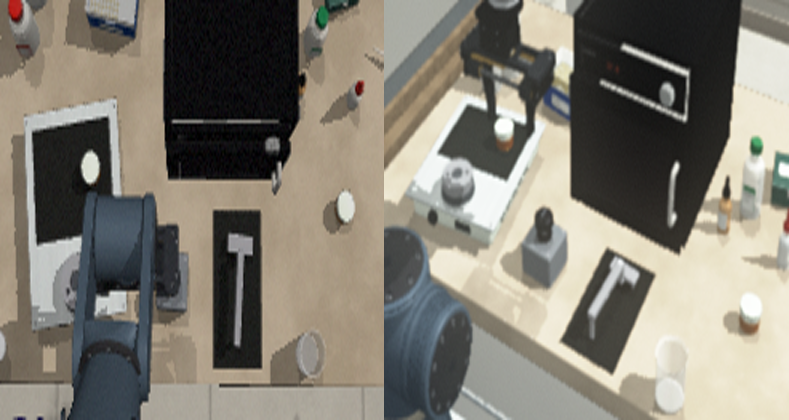

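drive_tool([
  [-3,-40,0,0],
  [-6,-80,0,0],
  [-10,-120,0,0],
  [-10,-160,0,0],
  [-10,-200,0,0],
])

```text
clock: 12.87
position: [0.458, -0.1033, 0.2083]
eef_rot: [0.007, 1.0, 0.0, 0.005]
wrist_force: [1.3, -0.2, -0.7]
gripper_width: 0.087
```

drive_tool([
  [0,-40,0,0],
  [0,-80,0,0],
  [0,-120,0,0],
  [0,-160,0,0],
  [0,-200,0,0],
])

```text
clock: 13.28
position: [0.4594, -0.3058, 0.2086]
eef_rot: [0.008, 1.0, 0.0, 0.006]
wrist_force: [-0.2, 0.8, -0.3]
gripper_width: 0.0871
```

drive_tool([
  [10,-40,0,0],
  [35,-65,0,0],
  [60,-90,0,0],
  [85,-105,0,0],
  [100,-111,-20,0],
])

```text
clock: 13.7
position: [0.5656, -0.4225, 0.1928]
eef_rot: [0.013, 1.0, -0.0, 0.012]
wrist_force: [0.6, 0.1, 0.7]
gripper_width: 0.0872
```

```bash
python3 - <<'E'
from h import *
im,D=env.get_image("scene"); cv2.imwrite(f"pics/scene8.png",im)
cv2.imwrite("pics/z13.png",cv2.resize(im[160:310,270:440],None,fx=4,fy=4,interpolation=2))
s=env.state();print(s["position"],s["gripper_width"])
for p in[(.557,-.4125,.034),(.557,-.4125,0),(*s["position"][:2],s["position"][2]-.014)]:
    u,v=proj("scene",p); print((u-270)*4,(v-160)*4)
E
```

```text
[ 0.56499229 -0.41990783  0.18564403] 0.08667109611066938
420.5504491910706 333.55728803295654
414.526222717084 366.6248212407954
460.07353630138664 186.92665794364132
```

View pics/z13.png

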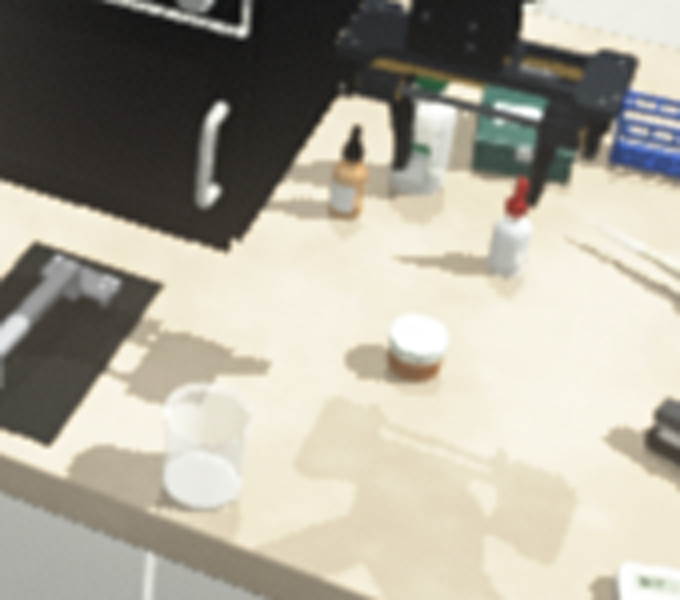

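drive_tool([
  [-4,4,-20,0],
  [-7,7,-50,0],
  [-7,7,-80,0],
  [-7,7,-105,0],
  [-7,7,-115,0],
])

```text
clock: 14.17
position: [0.557, -0.4104, 0.0661]
eef_rot: [0.006, 1.0, 0.001, 0.006]
wrist_force: [-0.6, 1.3, -0.6]
gripper_width: 0.087
```

drive_tool([
  [0,0,0,0],
  [0,0,0,0],
  [0,0,0,0],
  [0,0,0,0],
  [0,0,0,0],
])

```text
clock: 14.58
position: [0.558, -0.4114, 0.0681]
eef_rot: [0.008, 1.0, 0.001, 0.008]
wrist_force: [-0.1, 0.2, 0.4]
gripper_width: 0.087
```

```bash
python3 - <<'E'
from h import *
im,D=env.get_image("scene"); cv2.imwrite(f"pics/scene9.png",im)
cv2.imwrite("pics/z14.png",cv2.resize(im[160:310,270:440],None,fx=4,fy=4,interpolation=2))
s=env.state();print(s["position"],s["gripper_width"])
E
```

```text
[ 0.55780522 -0.41121447  0.06784484] 0.08690816584906608
```

View pics/z14.png

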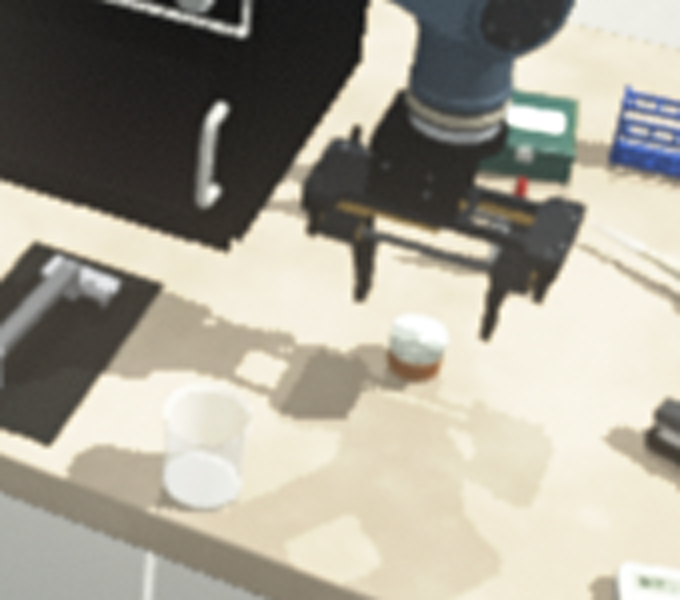

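drive_tool([
  [0,0,-12,0],
  [0,0,-24,0],
  [0,0,-36,0],
  [0,0,-46,0],
  [0,0,-46,0],
])

```text
clock: 15.05
position: [0.5559, -0.4094, 0.018]
eef_rot: [0.005, 1.0, 0.001, 0.005]
wrist_force: [0.2, 0.5, 0.3]
gripper_width: 0.0872
```

drive_tool([
  [0,0,0,0],
  [0,0,0,0],
  [0,0,0,0],
  [0,0,0,0],
  [0,0,0,0],
], fingers=0)

```text
clock: 15.47
position: [0.5563, -0.4097, 0.0186]
eef_rot: [0.006, 1.0, 0.001, 0.006]
wrist_force: [-0.7, -0.7, -0.1]
gripper_width: 0.0616
```

drive_tool([
  [0,0,0,0],
  [0,0,0,0],
  [0,0,0,0],
  [0,0,0,0],
  [0,0,0,0],
])

```text
clock: 15.88
position: [0.5565, -0.41, 0.019]
eef_rot: [0.006, 1.0, 0.001, 0.006]
wrist_force: [-1.1, -0.3, 1.9]
gripper_width: 0.0415
```

drive_tool([
  [0,0,35,0],
  [0,0,70,0],
  [0,0,110,0],
  [-10,0,145,0],
  [-30,20,165,0],
])

```text
clock: 16.3
position: [0.5299, -0.3954, 0.1891]
eef_rot: [0.011, 1.0, 0.0, 0.01]
wrist_force: [1.0, -0.2, 0.2]
gripper_width: 0.0412
```

drive_tool([
  [-25,20,3,0],
  [-50,45,7,0],
  [-70,75,10,0],
  [-75,115,10,0],
  [-75,155,10,0],
])

```text
clock: 16.72
position: [0.4527, -0.2391, 0.1993]
eef_rot: [0.011, 1.0, -0.002, 0.01]
wrist_force: [0.4, 1.2, -0.5]
gripper_width: 0.0413
```

drive_tool([
  [0,40,0,0],
  [0,80,0,0],
  [0,120,0,0],
  [0,160,0,0],
  [0,200,0,0],
])

```text
clock: 17.13
position: [0.4522, -0.0373, 0.1993]
eef_rot: [0.011, 1.0, -0.002, 0.01]
wrist_force: [1.3, 0.4, 0.2]
gripper_width: 0.0413
```

drive_tool([
  [0,40,0,0],
  [0,80,0,0],
  [0,120,0,0],
  [5,160,0,0],
  [20,200,0,0],
])

```text
clock: 17.55
position: [0.4688, 0.1637, 0.1991]
eef_rot: [0.011, 1.0, -0.002, 0.008]
wrist_force: [0.8, -0.8, -0.2]
gripper_width: 0.0419
```

drive_tool([
  [15,35,0,0],
  [35,70,0,0],
  [60,100,0,0],
  [80,125,0,0],
  [95,145,0,0],
])

```text
clock: 17.97
position: [0.5652, 0.3113, 0.199]
eef_rot: [0.011, 1.0, -0.001, 0.009]
wrist_force: [0.6, -0.2, -0.2]
gripper_width: 0.0416
```

drive_tool([
  [0,0,0,0],
  [0,0,0,0],
  [0,0,0,0],
  [0,0,0,0],
  [0,0,0,0],
])

```text
clock: 18.38
position: [0.5643, 0.3102, 0.199]
eef_rot: [0.011, 1.0, -0.001, 0.008]
wrist_force: [0.8, -0.5, -0.2]
gripper_width: 0.0415
```

drive_tool([
  [5,0,-30,0],
  [12,0,-60,0],
  [12,0,-85,0],
  [12,0,-105,0],
  [12,0,-115,0],
])

```text
clock: 18.8
position: [0.5743, 0.3085, 0.0813]
eef_rot: [0.012, 1.0, -0.002, 0.006]
wrist_force: [-0.8, 0.3, -1.1]
gripper_width: 0.0413
```

drive_tool([
  [0,0,-4,0],
  [0,0,-8,0],
  [0,0,-10,0],
  [0,0,-11,0],
  [0,0,-11,0],
])

```text
clock: 19.22
position: [0.575, 0.3087, 0.0714]
eef_rot: [0.012, 1.0, -0.002, 0.007]
wrist_force: [-0.0, 0.1, -0.5]
gripper_width: 0.0414
```

drive_tool([
  [0,0,-1,0],
  [0,0,-1,0],
  [0,0,-2,0],
  [0,0,-2,0],
  [0,0,-2,0],
])

```text
clock: 19.63
position: [0.5757, 0.309, 0.0712]
eef_rot: [0.011, 1.0, -0.002, 0.008]
wrist_force: [-2.0, -0.9, 6.4]
gripper_width: 0.0415
```

drive_tool([
  [0,0,0,0],
  [0,0,0,0],
  [0,0,0,0],
  [0,0,0,0],
  [0,0,0,0],
], fingers=1)

```text
clock: 20.05
position: [0.5756, 0.309, 0.0709]
eef_rot: [0.012, 1.0, -0.002, 0.008]
wrist_force: [0.1, -0.9, -0.0]
gripper_width: 0.067
```

drive_tool([
  [0,0,0,0],
  [0,0,5,0],
  [0,0,25,0],
  [0,0,50,0],
  [0,0,85,0],
])

```text
clock: 20.47
position: [0.5737, 0.3082, 0.1544]
eef_rot: [0.013, 1.0, -0.002, 0.005]
wrist_force: [0.9, 0.3, -0.2]
gripper_width: 0.086
```

drive_tool([
  [-25,-30,20,0],
  [-50,-60,40,0],
  [-75,-90,40,0],
  [-100,-120,40,0],
  [-120,-150,40,0],
])

```text
clock: 20.88
position: [0.4512, 0.1571, 0.1952]
eef_rot: [0.013, 1.0, -0.001, 0.004]
wrist_force: [-0.5, 0.3, -0.0]
gripper_width: 0.0869
```

drive_tool([
  [0,-35,0,0],
  [0,-70,0,0],
  [0,-110,0,0],
  [0,-150,0,0],
  [0,-190,0,0],
])

```text
clock: 21.3
position: [0.451, -0.0346, 0.1958]
eef_rot: [0.013, 1.0, -0.001, 0.005]
wrist_force: [0.7, 0.8, 0.3]
gripper_width: 0.0867
```

drive_tool([
  [0,-35,0,0],
  [0,-70,0,0],
  [0,-110,0,0],
  [0,-150,0,0],
  [0,-190,0,0],
])

```text
clock: 21.72
position: [0.4507, -0.2266, 0.1963]
eef_rot: [0.013, 1.0, -0.001, 0.005]
wrist_force: [1.2, -0.6, -0.0]
gripper_width: 0.0868
```

```bash
python3 - <<'E'
from h import *
np.set_printoptions(precision=4,suppress=True)
print(env.state()["position"],env.state()["gripper_width"])
for n in("scene","top"):
    im,D=env.get_image(n); cv2.imwrite(f"pics/{n}10.png",im); np.save(f"pics/{n}10.npy",D)
a=cv2.imread("pics/top10.png");b=cv2.imread("pics/scene10.png")
cv2.imwrite("pics/z15.png",cv2.resize(a[140:270,140:400],None,fx=3,fy=3,interpolation=2))
cv2.imwrite("pics/z16.png",cv2.resize(b[120:310,130:400],None,fx=2.9,fy=2.9,interpolation=2))
E
```

```text
[ 0.4507 -0.2266  0.1963] 0.08680345206137509
```

View pics/z15.png

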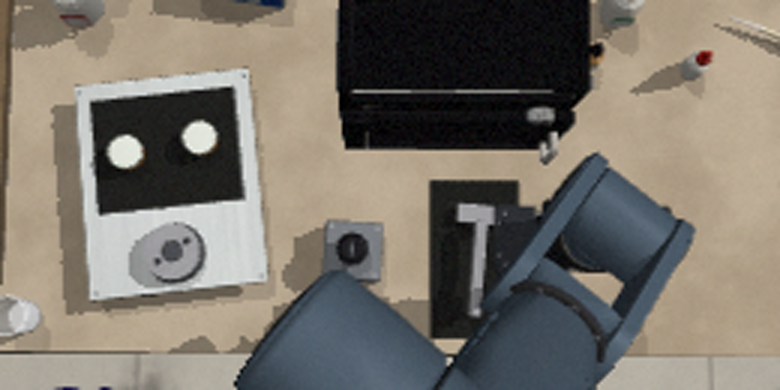

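View pics/z16.png

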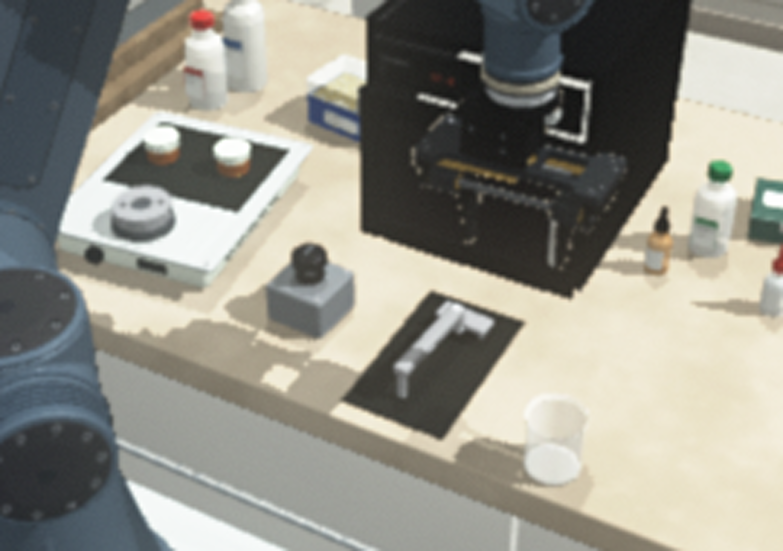

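```bash
cat > sp.py <<'E'
from h import *
np.set_printoptions(precision=4,suppress=True)
def barline(n,im,box,z,th=100):
    # bright bar running along image columns: per-row weighted centroid
    u0,v0,u1,v1=box; pts=[]
    for v in range(v0,v1):
        g=np.clip(im[v,u0:u1].mean(-1)-th*.5,0,None); 
        if g.max()<40: continue
        pts.append(atz(n,(g*np.arange(u0,u1)).sum()/g.sum(),v,z))
    return np.array(pts)
E
python3 - <<'E'
from sp import *
for f in("top0","top1"):
    im=cv2.imread(f"pics/{f}.png")
    q=barline("top",im,(291,217,312,243),.049)
    c=np.polyfit(q[:,0],q[:,1],1); print(f,"bar y=",c[1],"+",c[0],"x; angle",np.arctan(c[0]),"res",(q[:,1]-np.polyval(c,q[:,0])).std(), "y at .43",np.polyval(c,.43))
    print(im[205:250,300].mean(-1).astype(int))
    print(im[200:216,294].mean(-1).astype(int),im[200:216,306].mean(-1).astype(int))
    print(im[210,288:314].mean(-1).astype(int))
    h=blob(im,(290,205,312,216),lambda c:c.max(-1)>100)[0]; 
    print('head',h['wh'],h['rc'],atz("top",*h['rc'],.025),h['ang'])
E
```

```text
top0 bar y= -0.10798927472440495 + -0.08504924502302728 x; angle -0.08484506609989774 res 0.00021988467184707577 y at .43 -0.14456045008430668
[ 29  28  36 114 157 159 159 156 147 158 158 153 155 154 156 156 155 153
 151 157 154 147 150 147 147 148 146 146 143 143 141 141 152 148 108 108
 102  98  68  65  41  24  32  24  30]
[ 51  30  32  26  32  30  33  58 160 154 157 157 159 148  27  13] [ 47  29  32  32  32  30  33  29  37 160 157 159 157 157 158  35]
[ 20  23  13  26  82 160 157 156 158 160 161 160 159 157 159 159 157 158
 157 148  42  32  29  32  60 128]
head [15.4392  7.9561] (299.8333911895752, 211.5405731201172) [ 0.5035 -0.1512  0.025 ] 3.012787342071533
top1 bar y= -0.10820835913907727 + -0.0845647478656514 x; angle -0.08436402868179899 res 0.000223196070848143 y at .43 -0.14457120072130736
[ 28  29  31 110 152 154 154 154 143 156 152 152 150 151 150 151 149 149
 150 152 150 145 146 144 141 142 140 142 139 140 135 140 150 148 106 106
  98  97  67  63  42  28  24  26  28]
[ 51  31  30  33  30  28  30  53 154 152 154 155 150 143  20  13] [ 44  29  28  31  26  30  31  30  39 154 153 154 156 152 154  34]
[ 17  18  20  22  77 156 154 154 154 155 154 156 154 153 155 154 155 155
 153 140  38  32  29  26  57 127]
head [15.3187  7.8754] (299.8433418273926, 211.54552364349365) [ 0.5035 -0.1513  0.025 ] 1.6365771293640137
```

drive_tool([
  [-6,30,0,-0.04],
  [-12,60,0,-0.085],
  [-12,81,0,-0.085],
  [-12,81,-35,-0.085],
  [-12,81,-75,-0.085],
])

```text
clock: 22.23
position: [0.4429, -0.1501, 0.1239]
eef_rot: [0.018, 0.999, -0.045, 0.011]
wrist_force: [0.9, -0.7, -0.6]
gripper_width: 0.0871
```

drive_tool([
  [0,0,0,0],
  [0,0,0,0],
  [0,0,0,0],
  [0,0,0,0],
  [0,0,0,0],
])

```text
clock: 22.65
position: [0.4443, -0.1511, 0.1266]
eef_rot: [0.019, 0.999, -0.046, 0.013]
wrist_force: [0.1, -0.4, 0.9]
gripper_width: 0.0871
```

drive_tool([
  [0,0,0,0],
  [0,0,0,0],
  [0,0,20,0],
  [0,0,55,0],
  [0,0,95,0],
])

```text
clock: 23.07
position: [0.4429, -0.1504, 0.222]
eef_rot: [0.018, 0.999, -0.046, 0.012]
wrist_force: [0.9, -0.5, 0.7]
gripper_width: 0.087
```

drive_tool([
  [0,0,0,0],
  [0,0,0,0],
  [0,0,0,0],
  [0,0,0,0],
  [0,0,0,0],
])

```text
clock: 23.48
position: [0.4419, -0.1499, 0.2207]
eef_rot: [0.018, 0.999, -0.046, 0.01]
wrist_force: [0.0, 0.2, -0.7]
gripper_width: 0.0871
```

drive_tool([
  [0,0,0,0],
  [0,0,0,0],
  [0,0,0,0],
  [0,0,0,0],
  [0,0,40,0],
])

```text
clock: 23.9
position: [0.4377, -0.1475, 0.2549]
eef_rot: [0.013, 0.999, -0.046, 0.003]
wrist_force: [0.6, -0.3, 0.1]
gripper_width: 0.0868
```

drive_tool([
  [0,0,0,0],
  [0,0,0,0],
  [0,0,0,0],
  [0,0,0,0],
  [0,0,-40,0],
])

```text
clock: 24.32
position: [0.4424, -0.1502, 0.2194]
eef_rot: [0.017, 0.999, -0.046, 0.01]
wrist_force: [1.4, -1.2, -0.5]
gripper_width: 0.0871
```

drive_tool([
  [0,0,0,0],
  [0,0,0,0],
  [0,0,0,0],
  [0,0,0,0],
  [-40,0,0,0],
])

```text
clock: 24.73
position: [0.4099, -0.154, 0.222]
eef_rot: [0.021, 0.999, -0.045, 0.016]
wrist_force: [0.4, -1.5, 1.1]
gripper_width: 0.0867
```

drive_tool([
  [0,0,0,0],
  [0,0,0,0],
  [0,0,0,0],
  [0,0,0,0],
  [40,0,0,0],
])

```text
clock: 25.15
position: [0.4433, -0.1514, 0.2213]
eef_rot: [0.019, 0.999, -0.046, 0.011]
wrist_force: [-0.9, -0.7, 0.5]
gripper_width: 0.087
```

drive_tool([
  [-5,-40,-20,0],
  [-10,-80,-40,0],
  [-20,-115,-60,0],
  [-20,-115,-60,0],
  [-20,-115,-60,0],
])

```text
clock: 25.57
position: [0.4234, -0.2685, 0.1602]
eef_rot: [0.018, 0.999, -0.047, 0.011]
wrist_force: [0.0, 0.4, 0.8]
gripper_width: 0.0868
```

drive_tool([
  [-10,-40,0,0],
  [-20,-80,0,0],
  [-30,-120,0,0],
  [-30,-120,0,0],
  [-30,-120,0,0],
])

```text
clock: 25.98
position: [0.3939, -0.3904, 0.1612]
eef_rot: [0.019, 0.999, -0.049, 0.011]
wrist_force: [0.4, 0.3, 0.5]
gripper_width: 0.0873
```

drive_tool([
  [0,0,0,0],
  [0,0,0,0],
  [0,0,0,0],
  [0,0,0,0],
  [0,0,40,0],
])

```text
clock: 26.4
position: [0.3912, -0.3849, 0.1946]
eef_rot: [0.012, 0.999, -0.048, 0.006]
wrist_force: [0.7, -0.5, -0.3]
gripper_width: 0.0869
```

drive_tool([
  [0,0,0,0],
  [0,0,0,0],
  [0,0,0,0],
  [0,0,0,0],
  [0,0,40,0],
])

```text
clock: 26.82
position: [0.388, -0.3802, 0.2275]
eef_rot: [0.005, 0.999, -0.048, 0.001]
wrist_force: [0.0, -0.1, -0.3]
gripper_width: 0.0869
```

drive_tool([
  [0,0,0,0],
  [0,0,0,0],
  [0,0,0,0],
  [0,0,0,0],
  [0,0,0,0],
])

```text
clock: 27.23
position: [0.3876, -0.3798, 0.2266]
eef_rot: [0.004, 0.999, -0.048, -0.0]
wrist_force: [-0.3, -1.2, 0.4]
gripper_width: 0.087
```

drive_tool([
  [10,40,0,0],
  [20,80,0,0],
  [30,115,0,0],
  [30,115,0,0],
  [30,115,0,0],
])

```text
clock: 27.65
position: [0.4177, -0.2628, 0.2262]
eef_rot: [0.004, 0.999, -0.046, -0.001]
wrist_force: [-0.4, 0.5, 0.2]
gripper_width: 0.087
```

drive_tool([
  [7,40,-20,0.011],
  [14,80,-50,0.011],
  [21,120,-80,0.011],
  [21,120,-100,0.011],
  [21,120,-100,0.011],
])

```text
clock: 28.07
position: [0.4351, -0.1389, 0.1215]
eef_rot: [0.0, 0.999, -0.039, -0.006]
wrist_force: [-0.9, 0.3, -0.6]
gripper_width: 0.0873
```

```bash
python3 - <<'E'
from h import *
im,D=env.get_image("scene"); cv2.imwrite(f"pics/scene11.png",im)
cv2.imwrite("pics/z17.png",cv2.resize(im[190:290,220:360],None,fx=5,fy=5,interpolation=2))
s=env.state();print(s["position"],s["eef_rot"],s["gripper_width"])
for p in[(.4387,-.1452,.049),(.4387,-.1452,.043),(*s["position"][:2],s["position"][2]-.014)]:
    u,v=proj("scene",p); print((u-220)*5,(v-190)*5)
E
```

```text
[ 0.43684684 -0.14138775  0.12359354] [ 0.00194457  0.99920456 -0.03963436 -0.00394787] 0.08693003966376586
296.9108244548579 223.24317787727907
296.7237730437401 230.63859748573165
291.80526627651403 146.33916593988943
```

View pics/z17.png

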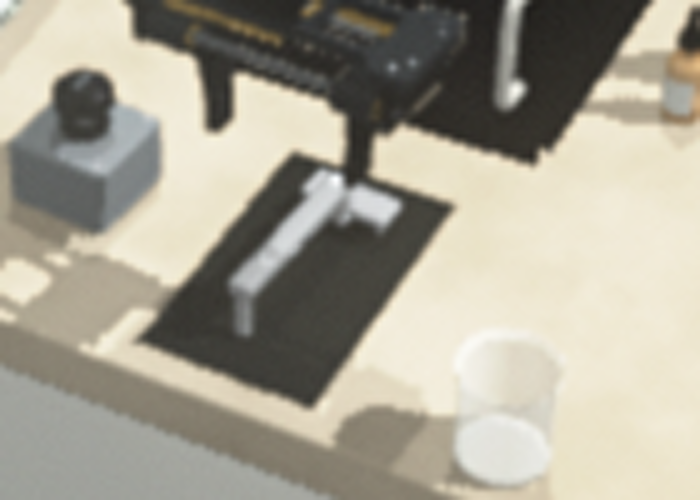

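drive_tool([
  [2,-4,-20,-0.006],
  [2,-4,-45,-0.006],
  [2,-4,-70,-0.006],
  [2,-4,-82,-0.006],
  [2,-4,-82,-0.006],
])

```text
clock: 28.53
position: [0.4394, -0.1479, 0.0406]
eef_rot: [0.002, 0.999, -0.044, -0.004]
wrist_force: [0.0, 0.4, 0.7]
gripper_width: 0.0869
```

drive_tool([
  [0,0,0,0],
  [0,0,0,0],
  [0,0,0,0],
  [0,0,0,0],
  [0,0,0,0],
])

```text
clock: 28.95
position: [0.4399, -0.1484, 0.0415]
eef_rot: [0.003, 0.999, -0.044, -0.003]
wrist_force: [-0.6, -0.7, 0.4]
gripper_width: 0.0866
```

```bash
python3 - <<'E'
from h import *
im,D=env.get_image("scene"); cv2.imwrite(f"pics/scene12.png",im)
cv2.imwrite("pics/z18.png",cv2.resize(im[190:290,220:360],None,fx=5,fy=5,interpolation=2))
s=env.state();print(s["position"],s["eef_rot"],s["gripper_width"])
E
```

```text
[ 0.4397563  -0.14816716  0.04131826] [ 0.00244076  0.99903663 -0.04368124 -0.00343529] 0.08697094811799434
```

View pics/z18.png

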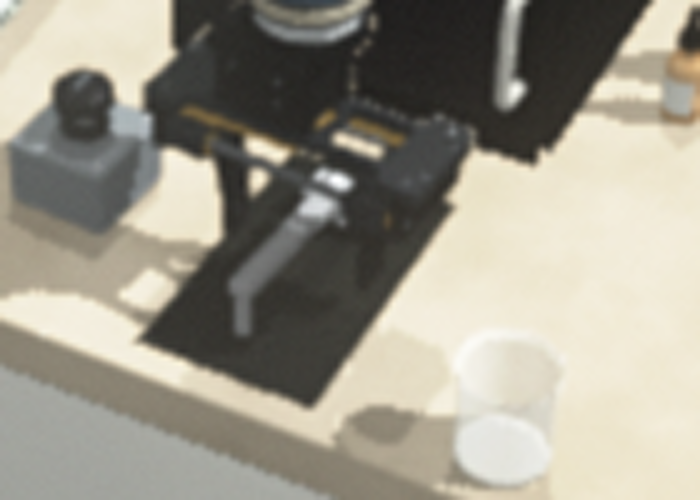

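drive_tool([
  [0,3,-2,0],
  [0,3,-3,0],
  [0,3,-3,0],
  [0,3,-3,0],
  [0,3,-3,0],
])

```text
clock: 29.42
position: [0.4397, -0.145, 0.0382]
eef_rot: [0.002, 0.999, -0.044, -0.004]
wrist_force: [0.0, -0.0, 0.6]
gripper_width: 0.0874
```

drive_tool([
  [0,0,0,0],
  [0,0,0,0],
  [0,0,0,0],
  [0,0,0,0],
  [0,0,0,0],
], fingers=0)

```text
clock: 29.83
position: [0.4397, -0.1451, 0.0382]
eef_rot: [0.002, 0.999, -0.044, -0.004]
wrist_force: [0.2, 0.1, -0.6]
gripper_width: 0.0615
```

drive_tool([
  [0,0,0,0],
  [0,0,0,0],
  [0,0,0,0],
  [0,0,0,0],
  [0,0,0,0],
])

```text
clock: 30.25
position: [0.4398, -0.1451, 0.0382]
eef_rot: [0.002, 0.999, -0.044, -0.004]
wrist_force: [-0.3, 0.2, 0.2]
gripper_width: 0.0282
```

drive_tool([
  [0,0,0,0],
  [0,0,0,0],
  [0,0,0,0],
  [0,0,0,0],
  [0,0,0,0],
])

```text
clock: 30.67
position: [0.4396, -0.145, 0.0382]
eef_rot: [0.002, 0.999, -0.044, -0.004]
wrist_force: [-0.1, -0.8, -0.3]
gripper_width: 0.0157
```

drive_tool([
  [0,0,0,0],
  [0,0,0,0],
  [0,0,0,0],
  [0,0,0,0],
  [0,0,0,0],
])

```text
clock: 31.08
position: [0.4396, -0.1451, 0.0382]
eef_rot: [0.002, 0.999, -0.044, -0.004]
wrist_force: [0.1, -0.6, -0.3]
gripper_width: 0.0153
```

```bash
python3 - <<'E'
from sp import *
P=[]
for f in("top0","top1","top2","top10"):
    im=cv2.imread(f"pics/{f}.png"); 
    def hole(u,v):
        w=im[v-2:v+3,u-2:u+3].mean(-1).astype(float); g=np.clip(150-w,0,None)
        g[g<15]=0
        vv,uu=np.mgrid[v-2:v+3,u-2:u+3]; return (g*uu).sum()/g.sum(),(g*vv).sum()/g.sum()
    a=hole(202,220); b=hole(192,227); A=atz("top",*a,.08);B=atz("top",*b,.08)
    print(f,np.round(a,2),np.round(b,2),A[:2],B[:2],'mid',((A+B)/2)[:2],'sep',np.linalg.norm(A-B),'ang',np.arctan2(*(B-A)[:2][::-1]))
print(im[216:232,186:210].mean(-1).astype(int))
s=cv2.imread("pics/scene10.png"); cv2.imwrite("pics/z19.png",cv2.resize(s[175:210,160:200],None,fx=14,fy=14,interpolation=2))
E
```

```text
top0 [201.49 220.09] [192.34 226.48] [0.4629 0.2275] [0.4385 0.2613] mid [0.4507 0.2444] sep 0.041659527759476615 ang 2.195019346776942
top1 [201.48 220.11] [192.32 226.49] [0.4628 0.2275] [0.4385 0.2614] mid [0.4506 0.2444] sep 0.041693629184531414 ang 2.194036832127508
top2 [201.43 220.11] [192.33 226.45] [0.4628 0.2277] [0.4386 0.2613] mid [0.4507 0.2445] sep 0.04143789404061219 ang 2.1940965847757012
top10 [201.44 220.13] [192.36 226.44] [0.4627 0.2276] [0.4387 0.2612] mid [0.4507 0.2444] sep 0.04130328200962599 ang 2.1927685873281964
[[208 208 208 209 201 182 157 155 158 160 160 159 160 160 159 159 150  96
  112 169 209 208 213 210]
 [208 209 209 199 152 158 159 161 161 158 159 159 159 160 158 158 158 155
  117 104 209 211 211 209]
 [206 203 149 152 156 158 160 161 160 157 158 156 160 158 158 158 158 160
  153  80 111 211 212 209]
 [199 149 149 157 157 158 160 159 160 157 158 156 156 155 155 112  87 136
  156 138  75 149 211 208]
 [147 150 150 158 155 160 160 158 151 109 103  79  83 134 149  51  60 114
  160 151  84 104 214 208]
 [146 148 153 158 158 158 158 155 127  71  81  80 
[... 361 characters left out ...]
50 153 154 157 154 156 148  93  78  77  79  77  84 104 157 157 163
  163 154 103  77 138 211]
 [145 150 152 156 152 112  62 112 134  78  70  74  67 106 158 159 162 160
  159 154 118  82 159 210]
 [144 146 149 154 152 117  52  97 155 155 128 132 156 158 159 163 162 159
  157 136  75  87 185 210]
 [143 149 149 146 153 138 113 156 156 155 157 159 159 161 161 157 158 163
  155 108  63 108 184 211]
 [145 147 148 150 156 154 155 156 153 157 154 160 163 161 157 158 163 156
  112  65  74 148 185 211]
 [147 147 150 145 135 154 152 153 155 159 158 163 157 158 159 160 156 136
   66  78 149 182 206 212]
 [143 147 149 147 138 112 147 155 159 162 161 158 155 161 158 150 102  54
   57 127 179 184 211 212]]
```

View pics/z19.png

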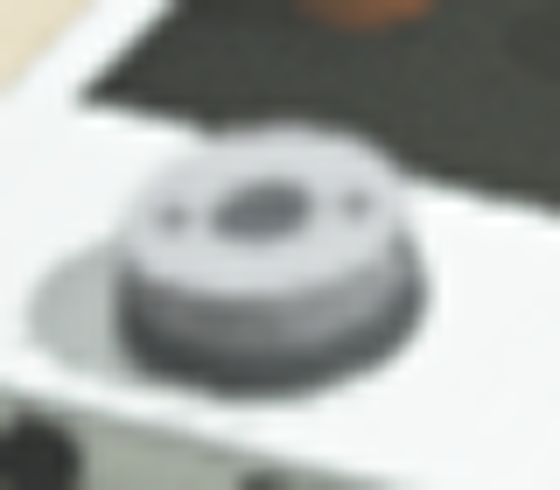

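drive_tool([
  [0,0,10,0],
  [0,0,25,0],
  [0,0,45,0],
  [0,0,60,0],
  [0,0,60,0],
])

```text
clock: 31.5
position: [0.4409, -0.1457, 0.1008]
eef_rot: [0.004, 0.999, -0.043, -0.001]
wrist_force: [0.2, -0.5, -3.4]
gripper_width: 0.0158
```

```bash
python3 - <<'E'
from sp import *
for n,L,R,H in(("top",(192.0,226.73),(201.73,219.87),(196.8,223.2)),("scene",(171.8,189.9),(185.0,189.0),(178.3,189.5))):
    l,r,h=[atz(n,*p,.08) for p in(L,R,H)]
    d=l-r; a=np.arctan2(d[1],d[0])-np.pi/2
    print(n,'L',l[:2],'R',r[:2],'mid',((l+r)/2)[:2],'hub',h[:2],'sep',np.linalg.norm(d),'xaxis yaw',a)
print(env.state()["position"])
# shaker yaw via platform outline
im=cv2.imread("pics/top0.png")
b=blob(im,(165,160,230,212),lambda c:c.max(-1)<110)[0]; q=np.array([atz("top",*p,.052)[:2] for p in b['box']]); 
for i in range(4): e=q[(i+1)%4]-q[i]; print(np.linalg.norm(e),np.degrees(np.arctan2(e[1],e[0])))
E
```

```text
top L [0.4375 0.2625] R [0.4637 0.2266] mid [0.4506 0.2446] hub [0.451  0.2448] sep 0.04446339742541952 xaxis yaw 0.6290148189594764
scene L [0.4401 0.2662] R [0.4658 0.2296] mid [0.4529 0.2479] hub [0.4525 0.2481] sep 0.04478857445479883 xaxis yaw 0.6124278432627674
[ 0.4409 -0.1457  0.1008]
0.19462065281550928 -83.40617781335352
0.15270105560335984 -172.72915368812
0.1916607616368888 96.47217006615763
0.15235797551229405 8.385907133421233
```

drive_tool([
  [0,0,30,0],
  [-5,10,60,0],
  [-10,40,85,0],
  [-12,60,88,0],
  [-12,60,88,0],
])

```text
clock: 31.92
position: [0.4271, -0.0823, 0.1897]
eef_rot: [0.003, 0.999, -0.042, -0.002]
wrist_force: [-0.2, 0.5, -3.5]
gripper_width: 0.0155
```

drive_tool([
  [-5,35,0,0.06],
  [-10,75,0,0.14],
  [-15,115,0,0.22],
  [-17,130,0,0.25],
  [-17,130,0,0.25],
])

```text
clock: 32.33
position: [0.4076, 0.0506, 0.1887]
eef_rot: [0.002, 0.996, 0.086, -0.003]
wrist_force: [-0.3, -0.4, -2.3]
gripper_width: 0.0156
```

drive_tool([
  [-4,35,0,0.1],
  [-8,75,0,0.2],
  [-12,115,0,0.31],
  [-12,130,0,0.37],
  [-12,130,0,0.37],
])

```text
clock: 32.75
position: [0.3957, 0.1826, 0.188]
eef_rot: [0.003, 0.963, 0.27, -0.003]
wrist_force: [0.7, 0.2, -2.8]
gripper_width: 0.0155
```

```bash
python3 - <<'E'
from sp import *
s=env.state();print(s["position"],s["eef_rot"],s["qpos"],2*np.arctan2(s["eef_rot"][2],s["eef_rot"][1]))
E
```

```text
[0.3957 0.1826 0.188 ] [ 0.0026  0.9629  0.2698 -0.0029] [ 0.1787  0.3583  1.9384 -0.0076  0.8501  1.2081] 0.5463267549124828
```

drive_tool([
  [3,15,-15,0.04],
  [3,26,-30,0.075],
  [3,26,-40,0.075],
  [3,26,-45,0.075],
  [3,26,-45,0.075],
])

```text
clock: 33.17
position: [0.3983, 0.2071, 0.1416]
eef_rot: [0.003, 0.952, 0.305, -0.005]
wrist_force: [-1.5, 0.0, -3.2]
gripper_width: 0.0154
```

drive_tool([
  [0,0,0,0],
  [0,0,0,0],
  [0,0,0,0],
  [0,0,0,0],
  [0,0,0,0],
])

```text
clock: 33.58
position: [0.3986, 0.207, 0.1421]
eef_rot: [0.003, 0.952, 0.305, -0.004]
wrist_force: [0.5, 0.9, -3.5]
gripper_width: 0.0154
```

```bash
python3 - <<'E'
from sp import *
s=env.state();print(s["position"],s["eef_rot"],2*np.arctan2(s["eef_rot"][2],s["eef_rot"][1]))
for n in("scene","top"):
    im,D=env.get_image(n); cv2.imwrite(f"pics/{n}13.png",im); np.save(f"pics/{n}13.npy",D)
a=cv2.imread("pics/top13.png");b=cv2.imread("pics/scene13.png")
cv2.imwrite("pics/z20.png",cv2.resize(a[190:250,160:240],None,fx=9,fy=9,interpolation=2))
cv2.imwrite("pics/z21.png",cv2.resize(b[130:230,130:250],None,fx=6,fy=6,interpolation=2))
E
```

```text
[0.3986 0.207  0.1421] [ 0.0029  0.9525  0.3045 -0.0041] 0.6188477058293661
```

View pics/z20.png

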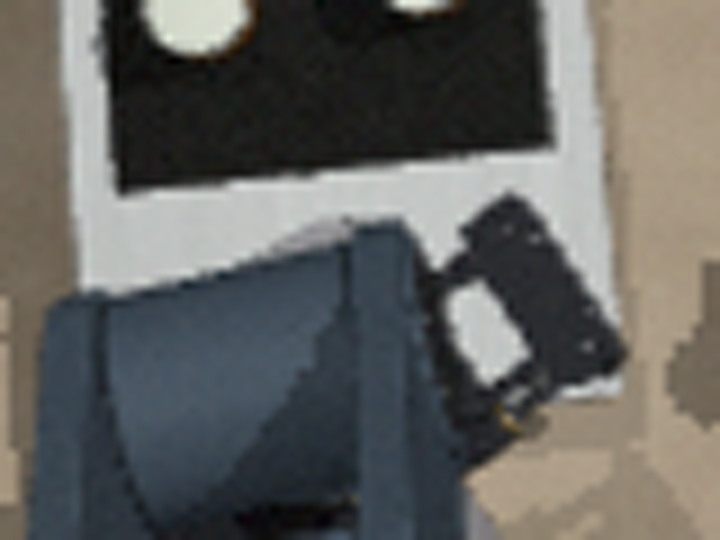

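View pics/z21.png

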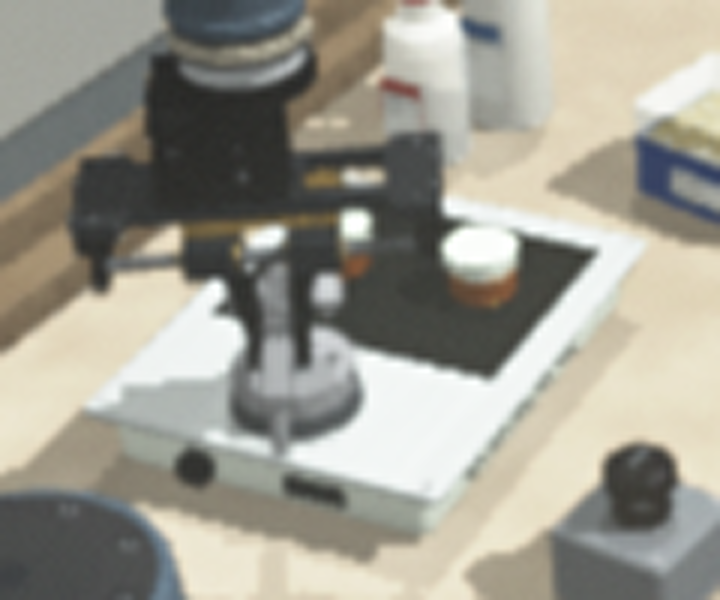

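```bash
python3 - <<'E'
from sp import *
im0=cv2.imread("pics/top0.png"); im=cv2.imread("pics/top10.png")
f=lambda c:c.min(-1)>150
def c(im,bx,z,th=150):
    o=blob(im,bx,lambda c:c.min(-1)>th)[0]; return np.round(o['c'],2),round(o['a'],1),atz("top",*o['rc'],z)[:2],atz("top",*o['c'],z)[:2]
for th in(150,180,205):
    print(th,'j1 mat',*c(im,(196,175,216,198),.086,th)); print(th,'j2 mat',*c(im,(172,180,191,201),.086,th))
for th in(205,):
    print('j1 b',*c(im0,(335,212,356,233),.034,th)); print('j2 b',*c(im0,(356,190,377,210),.034,th))
E
```

```text
150 j1 mat [206.06 185.3 ] 88.8 [0.5958 0.213 ] [0.5957 0.2131]
150 j2 mat [181.29 190.07] 91.2 [0.5764 0.3068] [0.5766 0.307 ]
180 j1 mat [206.06 185.32] 81.2 [0.596  0.2127] [0.5956 0.2131]
180 j2 mat [181.29 190.06] 83.2 [0.5766 0.3068] [0.5766 0.307 ]
205 j1 mat [206.06 185.35] 73.2 [0.5961 0.2128] [0.5955 0.2131]
205 j2 mat [181.33 190.04] 73.8 [0.5767 0.3068] [0.5767 0.3069]
j1 b [345.31 222.28] 71.5 [ 0.4611 -0.3284] [ 0.4614 -0.3279]
j2 b [366.03 198.23] 68.0 [ 0.5564 -0.4131] [ 0.557  -0.4125]
```

```bash
python3 - <<'E'
from sp import *
im=cv2.imread("pics/top0.png")
print(im[238:250,294:304].mean(-1).astype(int))
print(im[204:218,290:311].mean(-1).astype(int))
for v in(244.0,245.0,246.): print(v,atz("top",298.2,v,.049)[:2])
for u,v in((299.8,210.9),(299.8,211.2)): print(atz("top",u,v,.025)[:2])
E
```

```text
[[ 33  28  67 146 154 154 148  31  23  31]
 [ 28  31  73 151 156 153 108  28  29  29]
 [ 31  35  79 157 155 150 108  24  30  30]
 [ 29  40  86 155 156 148 102  27  29  29]
 [ 30  41  89 159 156 150  98  32  30  25]
 [ 35  36  88 163 156 149  68  30  34  27]
 [ 20  37  98 168 162 147  65  27  31  33]
 [ 20  22  39  69  85  91  41  28  31  26]
 [ 31  33  28  24  24  26  24  28  31  28]
 [ 27  24  29  29  26  27  32  32  28  32]
 [ 29  33  23  28  24  26  24  34  30  28]
 [ 29  28  31  22  23  25  30  27  28  35]]
[[ 34  29  29  30  32  27  25  34  22  29  32  32  31  29  30  27  32  33
   26  24  31]
 [ 33  27  29  30  30  25  29  29  31  32  29  28  25  35  30  31  30  32
   29  30  30]
 [ 30  33  32  28  33  30  32  31  29  29  28  28  28  29  31  29  33  25
   32  30  30]
 [ 29  29  38  64  58  39  33  39  40  34  36  36  30  34  37  31  29  32
   34  28  33]
 [ 31  33  74 155 160 160 158 173 164 118 114 109  80  73  59  56  37  37
   29  29  29]
 [ 23  28  73 158 154 154 157 155 156 157 157 156 156 159 157 158 160 147
   51  29  31]
 [ 13  26  82 160 157 156 158 160 161 160 159 157 159 159 157 158 157 148
   42  32  29]
 [ 20  22  82 160 157 157 158 158 157 158 159 157 158 160 158 160 159 148
   35  30  30]
 [ 16  33  92 163 159 155 157 157 159 157 156 157 156 157 157 158 157 146
   32  30  30]
 [ 22  30  81 151 148 155 158 158 157 130 147 148 158 157 156 157 157 141
   28  29  29]
 [ 25  22  13  19  27  31  38  48  88 157 158 162 145 141 147 151 158 158
   29  33  29]
 [ 22  20  15  16  13  24  19  28  88 155 158 150  99  22  27  33  35  35
   29  30  30]
 [ 29  28  19  19  21  15  18  30  90 157 153 150  96  14  29  25  26  27
   34  23  30]
 [ 22  25  22  19  22  24  22  32  89 158 155 149  66  26  21  27  28  23
   29  28  31]]
244.0 [ 0.3758 -0.1413]
245.0 [ 0.372  -0.1413]
246.0 [ 0.3682 -0.1413]
[ 0.506  -0.1511]
[ 0.5048 -0.1511]
```

```bash
cat > ov.py <<'E'
from sp import *
from scipy.spatial.transform import Rotation as Ro
def overlay(n,im,crop,f,out,off=.0672,ring=(.4508,.2466),ryaw=.62,tipz=.0352,s=None):
    s=s or env.state(); q=s["eef_rot"]; R=Ro.from_quat([q[1],q[2],q[3],q[0]]).as_matrix()
    S=R@np.diag([1,-1,-1])  # spanner axes: x fwd, z up
    o=s["position"]+S@np.array([off,0,-tipz])
    u0,v0,u1,v1=crop; I=cv2.resize(im[v0:v1,u0:u1],None,fx=f,fy=f,interpolation=2)
    def px(p): u,v=proj(n,p); return int(round((u-u0+.5)*f-.5)),int(round((v-v0+.5)*f-.5))
    def poly(P,c): cv2.polylines(I,[np.array([px(p) for p in P])],True,c,1)
    g=lambda a:o+S@np.array(a)
    for z in(.014,.022): poly([g((x,y,z)) for x,y in((-.013,-.031),(.013,-.031),(.013,.031),(-.013,.031))],(0,0,255))
    poly([g((x,y,.046)) for x,y in((-.011,-.008),(-.135,-.008),(-.135,.008),(-.011,.008))],(0,255,0))
    for y in(-.022,.022): cv2.line(I,px(g((0,y,0))),px(g((0,y,.014))),(255,0,255),1)
    cv2.line(I,px(g((-.128,0,0))),px(g((-.128,0,.034))),(255,255,0),1)
    c=np.array([*ring,.08]); 
    for r in(.035,): poly([c+r*np.array([np.cos(t),np.sin(t),0]) for t in np.arange(0,6.28,.15)],(255,0,0))
    for k in(-1,1):
        h=c+k*.022*np.array([-np.sin(ryaw),np.cos(ryaw),0]); poly([h+.005*np.array([np.cos(t),np.sin(t),0]) for t in np.arange(0,6.28,.5)],(255,0,0))
    cv2.imwrite(out,I); print('origin',o,'spanner yaw',np.arctan2(S[1,0],S[0,0]),'z-tilt',S[:2,2])
E
python3 - <<'E'
from ov import *
overlay("scene",cv2.imread("pics/scene13.png"),(150,160,215,215),9,"pics/z22.png")
E
```

```text
origin [0.453  0.2458 0.1061] spanner yaw 0.619184345682646 z-tilt [0.0063 0.008 ]
```

View pics/z22.png

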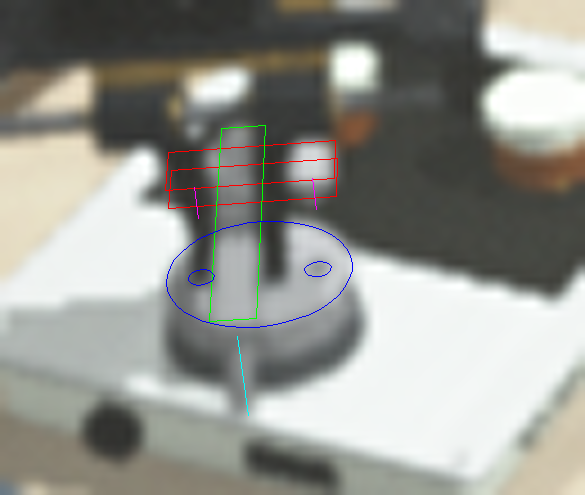

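```bash
python3 - <<'E'
from sp import *
b=cv2.imread("pics/scene13.png").mean(-1).astype(int)
print("cols 165-190"); 
for v in range(176,208): print(v,b[v,165:192])
E
```

```text
cols 165-190
176 [143 134  84  54  51  52  57  73 113 125 134 133 112  71  52  50  58 112
 181 198 188 148  90  68  66  67  63]
177 [240 235 143  64  49  48  52  83 140 142 137 133 114  71  51  50  68 137
 201 214 208 169  96  62  63  63  64]
178 [248 243 174  83  50  51  53  81 137 148 141 135 112  70  53  50  80 156
 203 211 207 170  98  62  64  67  66]
179 [245 237 169  88  53  49  49  70 114 138 139 133 116  72  52  51  80 153
 194 200 195 163  98  65  65  66  66]
180 [235 187 115  81  59  50  52  60  93 127 135 137 125  79  54  51  69 117
 146 152 145 123  81  65  65  65  66]
181 [196 118  78  85  63  51  53  55  81 117 123 130 123  80  56  50  57  78
  98 110 105  84  68  65  65  67  65]
182 [200 158 140 123  86  56  50  53  72 112 119 121 111  79  58  53  53  67
  82  98  87  69  65  65  67  66  67]
183 [239 238 236 214 168  94  53  52  73 116 128 126 112  81  59  53  60  78
  78  80  70  63  64  64  66  67  68]
184 [244 245 245 244 234 145  64  55  76 107 118 117 108  80  58  52  77 130
 134 125 104  81  67  65  64  65  67]
185 [243 243 243 245 241 182  86  56  73 107 122 120
[... 1892 characters left out ...]
4 244 244]
202 [235 235 212 181 169 164 156 137 118 112 113 126 137 106  90  91 103 120
 143 176 212 232 241 244 244 244 244]
203 [218 231 229 217 215 220 221 215 197 179 139 124 139 138 147 154 167 192
 219 231 236 242 244 244 244 243 243]
204 [161 175 187 192 204 215 221 225 223 212 163 129 148 188 220 229 229 234
 241 242 242 244 244 244 244 243 243]
205 [139 152 156 155 160 169 180 195 204 205 171 145 167 213 241 245 243 243
 244 244 244 244 244 244 243 244 244]
206 [109 149 157 157 156 152 151 157 161 164 161 164 188 217 239 243 243 245
 244 244 244 244 244 243 244 244 244]
207 [ 85 143 158 159 159 158 156 158 157 151 149 152 162 174 194 213 226 236
 240 243 243 244 244 245 245 244 244]
```

drive_tool([
  [-1,0.5,-5,0],
  [-2,1,-12,0],
  [-2,1,-18,0],
  [-2,1,-22,0],
  [-2,1,-22,0],
])

```text
clock: 34.1
position: [0.3956, 0.2079, 0.1187]
eef_rot: [0.003, 0.952, 0.305, -0.006]
wrist_force: [0.5, -0.2, -2.9]
gripper_width: 0.0155
```

drive_tool([
  [0,0,-1,0],
  [0,0,-3,0],
  [0,0,-5,0],
  [0,0,-6,0],
  [0,0,-6,0],
])

```text
clock: 34.52
position: [0.3958, 0.2079, 0.1126]
eef_rot: [0.003, 0.952, 0.305, -0.005]
wrist_force: [1.1, -0.1, -2.2]
gripper_width: 0.0155
```

```bash
python3 - <<'E'
from ov import *
im,D=env.get_image("scene"); cv2.imwrite("pics/scene14.png",im); s=env.state(); print(s["position"],s["wrist_force"],s["torque"])
overlay("scene",im,(150,160,215,215),9,"pics/z23.png")
cv2.imwrite("pics/z23b.png",cv2.resize(im[160:215,150:215],None,fx=9,fy=9,interpolation=2))
E
```

```text
[0.3958 0.2079 0.1127] [ 0.1924 -0.0811 -2.8653] [-0.1157  0.008  -0.0518]
origin [0.4502 0.2466 0.0767] spanner yaw 0.6192252614685545 z-tilt [0.0087 0.0087]
```

View pics/z23.png

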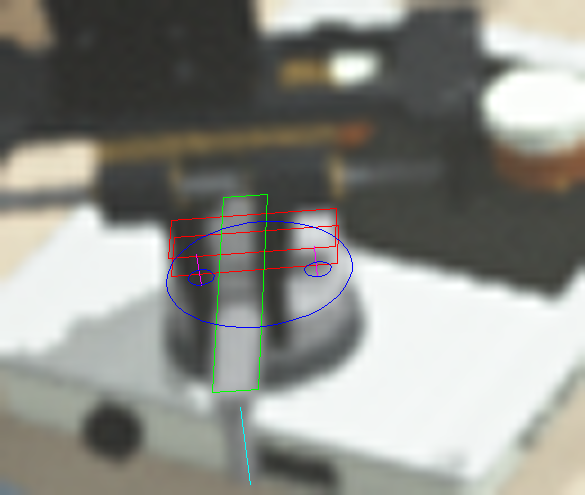

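View pics/z23b.png

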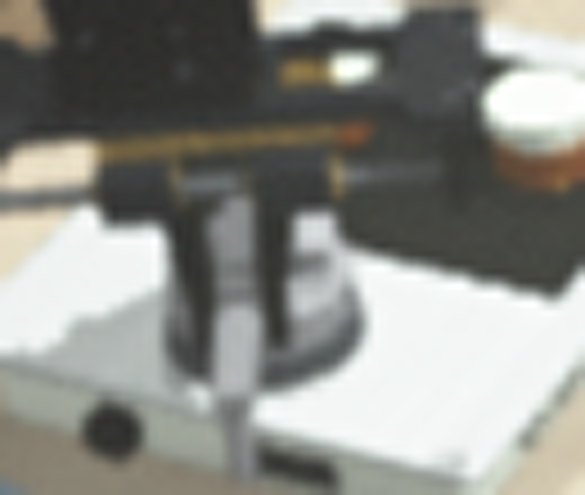

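drive_tool([
  [0,0,-1,0],
  [0,0,-2,0],
  [0,0,-3,0],
  [0,0,-4,0],
  [0,0,-4,0],
])

```text
clock: 34.98
position: [0.3958, 0.2079, 0.1086]
eef_rot: [0.003, 0.952, 0.305, -0.005]
wrist_force: [0.6, 0.2, -3.9]
gripper_width: 0.0155
```

drive_tool([
  [0,0,-1,0],
  [0,0,-2,0],
  [0,0,-3,0],
  [0,0,-4,0],
  [0,0,-4,0],
])

```text
clock: 35.4
position: [0.3958, 0.2079, 0.1044]
eef_rot: [0.003, 0.952, 0.305, -0.006]
wrist_force: [0.4, 0.1, -3.9]
gripper_width: 0.0158
```

drive_tool([
  [0,0,-1,0],
  [0,0,-2,0],
  [0,0,-3,0],
  [0,0,-3,0],
  [0,0,-3,0],
])

```text
clock: 35.82
position: [0.3956, 0.2079, 0.1015]
eef_rot: [0.003, 0.952, 0.305, -0.006]
wrist_force: [-0.4, -1.2, 0.3]
gripper_width: 0.0154
```

```bash
python3 - <<'E'
from ov import *
im,D=env.get_image("scene"); cv2.imwrite("pics/scene15.png",im); s=env.state(); print(s["position"],s["wrist_force"],s["torque"])
overlay("scene",im,(150,160,215,215),9,"pics/z24.png")
cv2.imwrite("pics/z24b.png",cv2.resize(im[160:215,150:215],None,fx=9,fy=9,interpolation=2))
E
```

```text
[0.3957 0.2079 0.1015] [-1.2609 -1.474   0.8441] [-0.1202 -0.0517  0.0051]
origin [0.4501 0.2465 0.0655] spanner yaw 0.619192247292214 z-tilt [0.009  0.0088]
```

View pics/z24b.png

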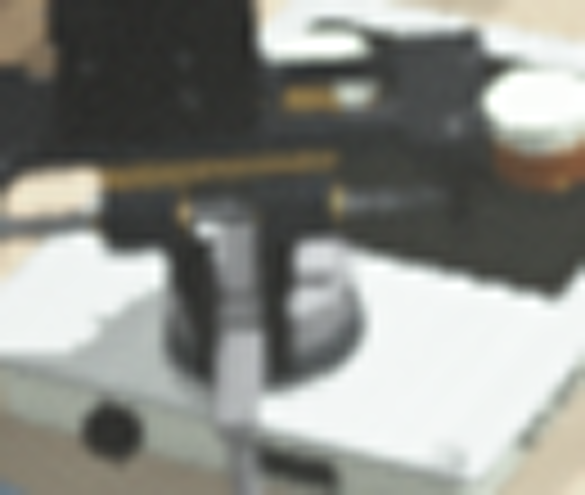

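```bash
cat > arc.py <<'E'
import sys; from ov import *
st=float(sys.argv[1]); k=int(sys.argv[2]) if len(sys.argv)>2 else 5
s=env.state(); q=s["eef_rot"]; y=2*np.arctan2(q[2],q[1]); C=np.array([.4506,.2467]); L=.0672
print('yaw',round(y,4),'tcp-err from arc mm',(s["position"][:2]-(C-L*np.array([np.cos(y),np.sin(y)])))*1e3,'z',s["position"][2],'F',s["wrist_force"],'T',s["torque"])
rows=[]
for i in range(1,6):
    a=-st*min(i,k); t=C-L*np.array([np.cos(y+a),np.sin(y+a)])-s["position"][:2]
    rows.append([round(t[0]*1e3,1),round(t[1]*1e3,1),0,round(a,3)])
print(rows)
E
python3 arc.py .05 4
```

```text
yaw 0.6192 tcp-err from arc mm [-0.2184  0.1585] z 0.10150793362873387 F [-1.2609 -1.474   0.8441] T [-0.1202 -0.0517  0.0051]
[[np.float64(-1.7), np.float64(2.6), 0, -0.05], [np.float64(-3.4), np.float64(5.5), 0, -0.1], [np.float64(-5.0), np.float64(8.5), 0, -0.15], [np.float64(-6.4), np.float64(11.5), 0, -0.2], [np.float64(-6.4), np.float64(11.5), 0, -0.2]]
```

drive_tool([
  [-1.7,2.6,0,-0.05],
  [-3.4,5.5,0,-0.1],
  [-5.0,8.5,0,-0.15],
  [-6.4,11.5,0,-0.2],
  [-6.4,11.5,0,-0.2],
])

```text
clock: 36.28
position: [0.3894, 0.2194, 0.1016]
eef_rot: [0.002, 0.978, 0.208, -0.006]
wrist_force: [0.5, -1.5, -0.6]
gripper_width: 0.0153
```

```bash
python3 arc.py .05 4
```

```text
yaw 0.4193 tcp-err from arc mm [0.1471 0.0835] z 0.10159519077383704 F [ 0.5479 -1.4551 -0.6276] T [-0.3442 -0.1254 -0.1128]
[[np.float64(-1.4), np.float64(3.0), 0, -0.05], [np.float64(-2.6), np.float64(6.2), 0, -0.1], [np.float64(-3.5), np.float64(9.4), 0, -0.15], [np.float64(-4.4), np.float64(12.7), 0, -0.2], [np.float64(-4.4), np.float64(12.7), 0, -0.2]]
```

drive_tool([
  [-1.4,3.0,0,-0.05],
  [-2.6,6.2,0,-0.1],
  [-3.5,9.4,0,-0.15],
  [-4.4,12.7,0,-0.2],
  [-4.4,12.7,0,-0.2],
])

```text
clock: 36.7
position: [0.3853, 0.2323, 0.1016]
eef_rot: [0.002, 0.994, 0.11, -0.005]
wrist_force: [-0.3, -1.4, -1.4]
gripper_width: 0.0156
```

```bash
python3 arc.py .05 4
```

```text
yaw 0.2203 tcp-err from arc mm [0.3234 0.2593] z 0.10164350544346311 F [-0.2908 -1.4487 -1.3932] T [-0.4039 -0.1672 -0.1005]
[[np.float64(-1.0), np.float64(3.0), 0, -0.05], [np.float64(-1.5), np.float64(6.4), 0, -0.1], [np.float64(-1.8), np.float64(9.7), 0, -0.15], [np.float64(-1.9), np.float64(13.1), 0, -0.2], [np.float64(-1.9), np.float64(13.1), 0, -0.2]]
```

drive_tool([
  [-1.0,3.0,0,-0.05],
  [-1.5,6.4,0,-0.1],
  [-1.8,9.7,0,-0.15],
  [-1.9,13.1,0,-0.2],
  [-1.9,13.1,0,-0.2],
])

```text
clock: 37.12
position: [0.3839, 0.2455, 0.1016]
eef_rot: [0.001, 1.0, 0.011, -0.005]
wrist_force: [1.2, -1.8, -1.8]
gripper_width: 0.016
```

```bash
python3 arc.py .05 4
```

```text
yaw 0.022 tcp-err from arc mm [0.5156 0.3045] z 0.10164321693756416 F [ 1.2147 -1.774  -1.7776] T [-0.3023 -0.2305 -0.0079]
[[np.float64(-0.5), np.float64(3.1), 0, -0.05], [np.float64(-0.3), np.float64(6.4), 0, -0.1], [np.float64(0.0), np.float64(9.8), 0, -0.15], [np.float64(0.5), np.float64(13.1), 0, -0.2], [np.float64(0.5), np.float64(13.1), 0, -0.2]]
```

drive_tool([
  [-0.5,3.1,-0.5,-0.05],
  [-0.3,6.4,-0.5,-0.1],
  [0.0,9.8,-0.5,-0.15],
  [0.5,13.1,-0.5,-0.2],
  [0.5,13.1,-0.5,-0.2],
])

```text
clock: 37.53
position: [0.385, 0.2588, 0.1013]
eef_rot: [0.001, 0.996, -0.088, -0.005]
wrist_force: [1.3, -0.6, -1.2]
gripper_width: 0.0158
```

```bash
python3 arc.py .05 4
```

```text
yaw -0.1758 tcp-err from arc mm [0.514  0.3331] z 0.10128121442884136 F [ 1.3259 -0.6316 -1.1907] T [-0.218  -0.2053 -0.0313]
[[np.float64(0.2), np.float64(3.0), 0, -0.05], [np.float64(1.0), np.float64(6.2), 0, -0.1], [np.float64(2.0), np.float64(9.4), 0, -0.15], [np.float64(3.1), np.float64(12.6), 0, -0.2], [np.float64(3.1), np.float64(12.6), 0, -0.2]]
```

drive_tool([
  [0.2,3.0,-0.3,-0.05],
  [1.0,6.2,-0.3,-0.1],
  [2.0,9.4,-0.3,-0.15],
  [3.1,12.6,-0.3,-0.2],
  [3.1,12.6,-0.3,-0.2],
])

```text
clock: 37.95
position: [0.3887, 0.2715, 0.1011]
eef_rot: [-0.0, 0.983, -0.186, -0.004]
wrist_force: [1.5, -0.3, -0.7]
gripper_width: 0.0152
```

```bash
python3 arc.py .03 4
```

```text
yaw -0.3735 tcp-err from arc mm [0.63   0.3148] z 0.10110687953459625 F [ 1.5225 -0.2564 -0.718 ] T [-0.2444 -0.2704  0.0744]
[[np.float64(0.1), np.float64(1.6), 0, -0.03], [np.float64(1.0), np.float64(3.4), 0, -0.06], [np.float64(1.8), np.float64(5.2), 0, -0.09], [np.float64(2.8), np.float64(7.0), 0, -0.12], [np.float64(2.8), np.float64(7.0), 0, -0.12]]
```

drive_tool([
  [0.3,1.7,0,-0.03],
  [1.2,3.5,0,-0.06],
  [1.2,3.5,0,-0.06],
  [1.2,3.5,0,-0.06],
  [1.2,3.5,0,-0.06],
])

```text
clock: 38.37
position: [0.3902, 0.2749, 0.1012]
eef_rot: [-0.0, 0.977, -0.214, -0.004]
wrist_force: [2.2, -1.7, -0.5]
gripper_width: 0.0158
```

```bash
python3 arc.py .03 4
```

```text
yaw -0.4315 tcp-err from arc mm [0.6001 0.107 ] z 0.10115023971834719 F [ 2.1706 -1.7122 -0.529 ] T [-0.2927 -0.3292  0.1113]
[[np.float64(0.3), np.float64(1.7), 0, -0.03], [np.float64(1.2), np.float64(3.5), 0, -0.06], [np.float64(2.2), np.float64(5.3), 0, -0.09], [np.float64(3.2), np.float64(7.0), 0, -0.12], [np.float64(3.2), np.float64(7.0), 0, -0.12]]
```

drive_tool([
  [0.3,1.7,0,-0.03],
  [1.2,3.5,0,-0.06],
  [1.2,3.5,0,-0.06],
  [1.2,3.5,0,-0.06],
  [1.2,3.5,0,-0.06],
])

```text
clock: 38.78
position: [0.3919, 0.2784, 0.1012]
eef_rot: [-0.001, 0.97, -0.243, -0.003]
wrist_force: [1.8, -1.5, -2.3]
gripper_width: 0.0156
```

```bash
python3 arc.py .03 4; python3 - <<'E'
from ov import *
for n in("scene","top"):
    im,D=env.get_image(n); cv2.imwrite(f"pics/{n}16.png",im)
im=cv2.imread("pics/scene16.png"); cv2.imwrite("pics/z25.png",cv2.resize(im[150:230,130:220],None,fx=7,fy=7,interpolation=2))
E
```

```text
yaw -0.4903 tcp-err from arc mm [0.5532 0.0345] z 0.10118737269812589 F [ 1.7953 -1.5305 -2.2736] T [-0.2059 -0.5239  0.1458]
[[np.float64(0.4), np.float64(1.7), 0, -0.03], [np.float64(1.5), np.float64(3.5), 0, -0.06], [np.float64(2.5), np.float64(5.2), 0, -0.09], [np.float64(3.7), np.float64(6.8), 0, -0.12], [np.float64(3.7), np.float64(6.8), 0, -0.12]]
```

View pics/z25.png

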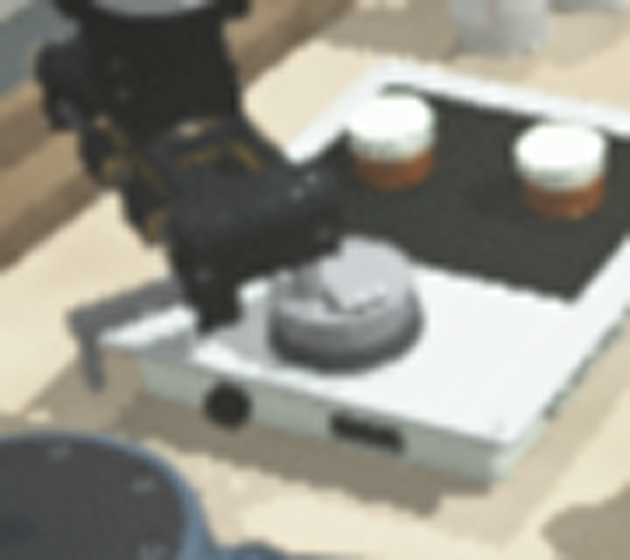

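drive_tool([
  [0.4,1.7,0,-0.03],
  [1.5,3.5,0,-0.06],
  [1.5,3.5,0,-0.06],
  [1.5,3.5,0,-0.06],
  [1.5,3.5,0,-0.06],
])

```text
clock: 39.3
position: [0.3929, 0.2806, 0.1008]
eef_rot: [0.001, 0.963, -0.27, -0.004]
wrist_force: [2.9, -4.4, -2.2]
gripper_width: 0.0155
```

```bash
cat >> arc.py <<'E'
r=s["position"][:2]-C; F=s["wrist_force"]; print("moment about ring",s["torque"][2]+r[0]*F[1]-r[1]*F[0])
E
python3 arc.py .03 4
```

```text
yaw -0.5466 tcp-err from arc mm [-0.3332 -1.0528] z 0.10082677627938684 F [ 2.9248 -4.4374 -2.1997] T [-0.8906 -0.5423  0.5654]
[[np.float64(1.4), np.float64(2.8), 0, -0.03], [np.float64(2.5), np.float64(4.4), 0, -0.06], [np.float64(3.7), np.float64(6.1), 0, -0.09], [np.float64(4.9), np.float64(7.7), 0, -0.12], [np.float64(4.9), np.float64(7.7), 0, -0.12]]
moment about ring 0.7225722411668303
```

drive_tool([
  [0.8,1.6,0,-0.02],
  [0.8,1.6,0,-0.02],
  [0.8,1.6,0,-0.02],
  [0.8,1.6,0,-0.02],
  [0.8,1.6,0,-0.02],
])

```text
clock: 39.72
position: [0.3929, 0.2807, 0.1005]
eef_rot: [0.002, 0.961, -0.277, -0.004]
wrist_force: [2.7, -5.5, -1.9]
gripper_width: 0.0157
```

```bash
python3 arc.py .03 4
```

```text
yaw -0.5619 tcp-err from arc mm [-0.8535 -1.7764] z 0.10053827101129886 F [ 2.7032 -5.4967 -1.8697] T [-0.836  -0.557   0.7004]
[[np.float64(2.0), np.float64(3.5), 0, -0.03], [np.float64(3.1), np.float64(5.1), 0, -0.06], [np.float64(4.3), np.float64(6.7), 0, -0.09], [np.float64(5.5), np.float64(8.3), 0, -0.12], [np.float64(5.5), np.float64(8.3), 0, -0.12]]
moment about ring 0.9256835035277949
```

drive_tool([
  [-1,-1.6,0,0.04],
  [-2.1,-3.3,0,0.085],
  [-2.1,-3.3,0,0.085],
  [-2.1,-3.3,0,0.085],
  [-2.1,-3.3,0,0.085],
])

```text
clock: 40.13
position: [0.3904, 0.2776, 0.1007]
eef_rot: [0.003, 0.972, -0.237, -0.004]
wrist_force: [-0.5, -0.8, 1.4]
gripper_width: 0.0158
```

drive_tool([
  [0,0,3,0],
  [0,0,7,0],
  [0,0,12,0],
  [0,0,18,0],
  [0,0,18,0],
])

```text
clock: 40.55
position: [0.3898, 0.2778, 0.1196]
eef_rot: [0.002, 0.971, -0.237, -0.005]
wrist_force: [0.0, -0.1, -3.5]
gripper_width: 0.0156
```

```bash
python3 arc.py .03 4
```

```text
yaw -0.4788 tcp-err from arc mm [-1.1948  0.1137] z 0.1196302799986986 F [ 0.0448 -0.1315 -3.5196] T [ 0.088  -0.0468 -0.0065]
[[np.float64(2.2), np.float64(1.7), 0, -0.03], [np.float64(3.2), np.float64(3.4), 0, -0.06], [np.float64(4.2), np.float64(5.1), 0, -0.09], [np.float64(5.3), np.float64(6.8), 0, -0.12], [np.float64(5.3), np.float64(6.8), 0, -0.12]]
moment about ring 8.263146314489342e-05
```

drive_tool([
  [0,0,25,0],
  [0,0,50,0],
  [0,0,70,0],
  [0,0,72,0],
  [0,0,72,0],
])

```text
clock: 40.97
position: [0.3896, 0.2782, 0.1925]
eef_rot: [0.002, 0.971, -0.237, -0.004]
wrist_force: [0.0, 0.1, -3.4]
gripper_width: 0.0155
```

drive_tool([
  [5,-35,0,0.06],
  [10,-75,0,0.12],
  [12,-115,0,0.18],
  [12,-135,0,0.2],
  [12,-135,0,0.2],
])

```text
clock: 41.38
position: [0.3998, 0.14, 0.1908]
eef_rot: [0.003, 0.99, -0.141, -0.006]
wrist_force: [-0.8, 0.1, -3.5]
gripper_width: 0.0152
```

drive_tool([
  [5,-35,0,0.06],
  [10,-75,0,0.12],
  [12,-115,0,0.18],
  [12,-135,0,0.19],
  [12,-135,0,0.19],
])

```text
clock: 41.8
position: [0.4121, 0.0024, 0.1898]
eef_rot: [0.004, 0.999, -0.049, -0.007]
wrist_force: [-0.2, -0.9, -2.9]
gripper_width: 0.0159
```

```bash
python3 arc.py .03 4|head -1;python3 - <<'E'
from ov import *
for n in("scene","top"):
    im,D=env.get_image(n); cv2.imwrite(f"pics/{n}17.png",im)
a=cv2.imread("pics/top17.png");b=cv2.imread("pics/scene17.png")
cv2.imwrite("pics/z26.png",cv2.resize(a[140:270,140:340],None,fx=4,fy=4,interpolation=2))
cv2.imwrite("pics/z27.png",cv2.resize(b[130:300,140:360],None,fx=3.4,fy=3.4,interpolation=2))
E
```

```text
yaw -0.0975 tcp-err from arc mm [  28.4094 -250.7926] z 0.1898059512536302 F [-0.1722 -0.8551 -2.8572] T [0.0916 0.0422 0.0003]
```

View pics/z26.png

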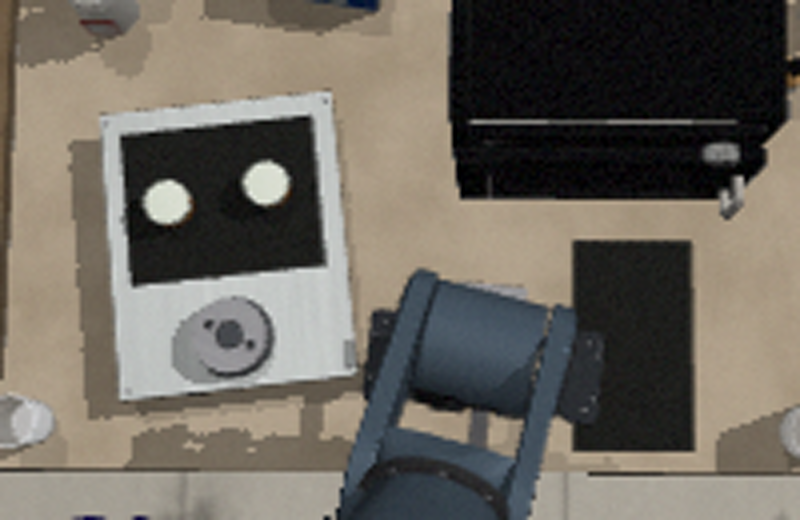

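View pics/z27.png

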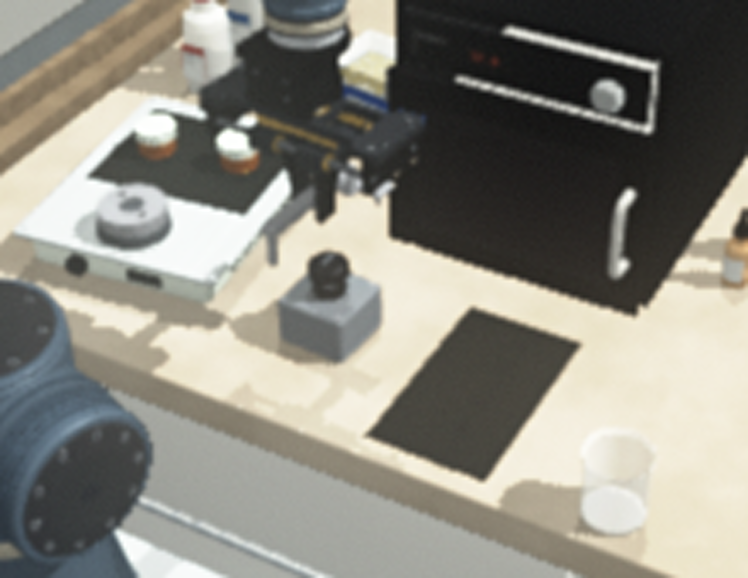

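drive_tool([
  [7,-40,0,0],
  [14,-80,0,0],
  [21,-115,0,0],
  [27,-147,0,0.01],
  [27,-147,0,0.01],
])

```text
clock: 42.32
position: [0.4414, -0.146, 0.1898]
eef_rot: [0.005, 0.999, -0.044, -0.005]
wrist_force: [0.6, 0.4, -2.2]
gripper_width: 0.0156
```

drive_tool([
  [0,0,-35,0],
  [0,0,-70,0],
  [0,0,-100,0],
  [0,0,-125,0],
  [0,0,-125,0],
])

```text
clock: 42.73
position: [0.4385, -0.1422, 0.0604]
eef_rot: [0.002, 0.999, -0.043, -0.01]
wrist_force: [-0.8, -0.0, -2.9]
gripper_width: 0.016
```

drive_tool([
  [0,0,0,0],
  [0,0,0,0],
  [0,0,0,0],
  [0,0,0,0],
  [0,0,0,0],
])

```text
clock: 43.15
position: [0.4395, -0.1426, 0.0618]
eef_rot: [0.003, 0.999, -0.043, -0.009]
wrist_force: [0.4, 0.9, -3.0]
gripper_width: 0.0155
```

```bash
python3 arc.py .03 4|head -1;python3 - <<'E'
from ov import *
im,D=env.get_image("scene"); cv2.imwrite("pics/scene18.png",im); 
overlay("scene",im,(225,185,355,285),6,"pics/z28.png")
E
```

```text
yaw -0.0861 tcp-err from arc mm [  55.8334 -395.0467] z 0.061770206449834025 F [ 0.3651  0.8509 -2.9794] T [ 0.0164 -0.0107  0.0709]
origin [ 0.5057 -0.1485  0.0253] spanner yaw -0.08630908821455802 z-tilt [0.0177 0.0045]
```

View pics/z28.png

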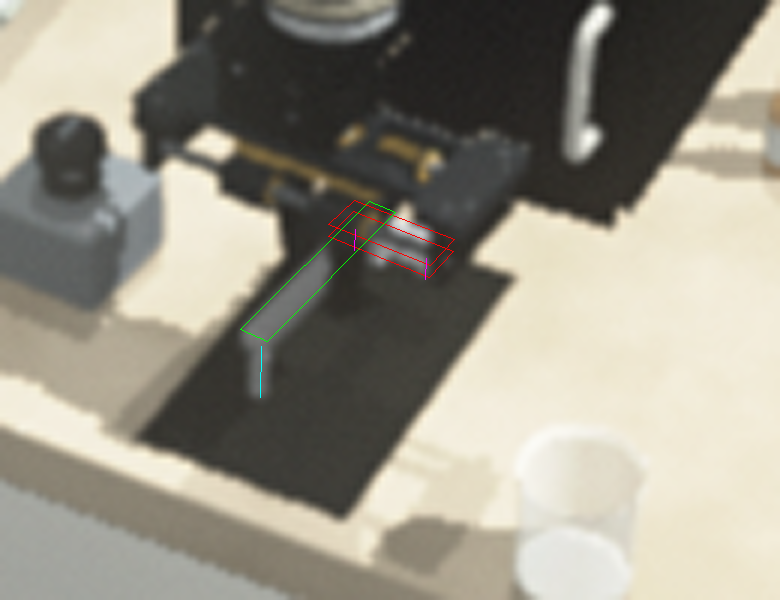

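drive_tool([
  [0,-1,-6,0],
  [0,-2,-12,0],
  [0,-2,-18,0],
  [0,-2,-21,0],
  [0,-2,-21,0],
])

```text
clock: 43.62
position: [0.4388, -0.1444, 0.0396]
eef_rot: [0.002, 0.999, -0.043, -0.01]
wrist_force: [-0.9, 0.1, -2.1]
gripper_width: 0.0158
```

drive_tool([
  [0,0,-1,0],
  [0,0,-2,0],
  [0,0,-2,0],
  [0,0,-2,0],
  [0,0,-2,0],
])

```text
clock: 44.03
position: [0.4385, -0.1443, 0.0381]
eef_rot: [0.002, 0.999, -0.043, -0.01]
wrist_force: [-2.5, -0.0, 4.9]
gripper_width: 0.0156
```

Touching down; release and back straight up.

drive_tool([
  [0,0,0,0],
  [0,0,0,0],
  [0,0,0,0],
  [0,0,0,0],
  [0,0,0,0],
], fingers=1)

```text
clock: 44.45
position: [0.4387, -0.1444, 0.038]
eef_rot: [0.002, 0.999, -0.043, -0.01]
wrist_force: [-0.6, 0.3, 0.4]
gripper_width: 0.0411
```

drive_tool([
  [0,0,0,0],
  [0,0,0,0],
  [0,0,0,0],
  [0,0,0,0],
  [0,0,0,0],
])

```text
clock: 44.87
position: [0.4387, -0.1444, 0.0379]
eef_rot: [0.002, 0.999, -0.043, -0.01]
wrist_force: [0.6, 0.5, 0.5]
gripper_width: 0.0745
```

drive_tool([
  [0,0,20,0],
  [0,0,50,0],
  [0,0,80,0],
  [0,0,110,0],
  [0,0,130,0],
])

```text
clock: 45.28
position: [0.4392, -0.1447, 0.1703]
eef_rot: [0.003, 0.999, -0.043, -0.008]
wrist_force: [1.1, -0.7, -0.0]
gripper_width: 0.0867
```

drive_tool([
  [5,40,0,0],
  [10,80,0,0],
  [13,120,0,0],
  [15,160,0,0],
  [15,160,0,0],
])

```text
clock: 45.7
position: [0.4525, 0.0214, 0.1704]
eef_rot: [0.002, 0.999, -0.04, -0.009]
wrist_force: [0.5, -0.4, 0.2]
gripper_width: 0.0866
```

```bash
python3 arc.py .03 4|head -1;python3 - <<'E'
from ov import *
print(env.state()["eef_rot"],env.state()["qpos"])
for n in("scene","top"):
    im,D=env.get_image(n); cv2.imwrite(f"pics/{n}19.png",im)
a=cv2.imread("pics/top19.png");b=cv2.imread("pics/scene19.png")
cv2.imwrite("pics/z29.png",cv2.resize(a[140:270,140:340],None,fx=4,fy=4,interpolation=2))
cv2.imwrite("pics/z30.png",cv2.resize(b[170:290,200:360],None,fx=4.8,fy=4.8,interpolation=2))
q=barline("top",a,(291,217,312,243),.049); c=np.polyfit(q[:,0],q[:,1],1); print(c,np.polyval(c,.43))
E
```

```text
yaw -0.0797 tcp-err from arc mm [  68.9338 -230.6213] z 0.17037915693045458 F [ 0.4948 -0.3679  0.198 ] T [0.0533 0.03   0.0172]
[ 0.0017  0.9992 -0.0398 -0.0093] [-0.1961  0.414   1.9081 -0.0083  0.8375  1.46  ]
[-0.0825 -0.1092] -0.14466411422517533
```

View pics/z29.png

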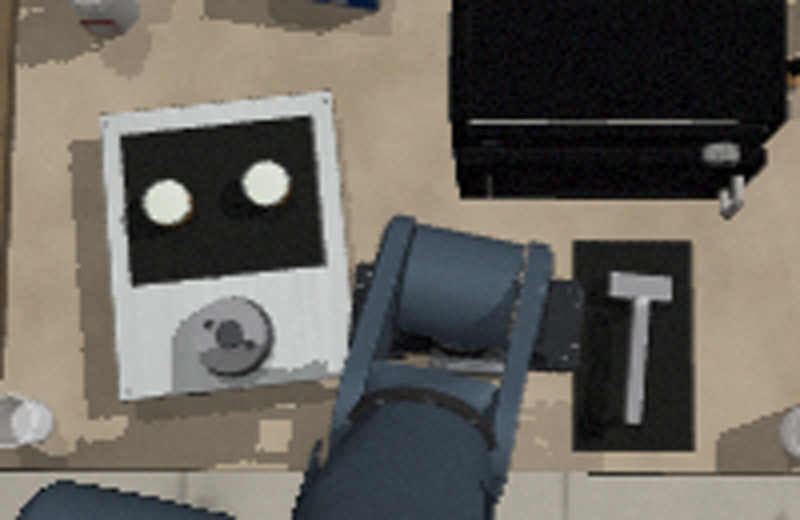

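View pics/z30.png

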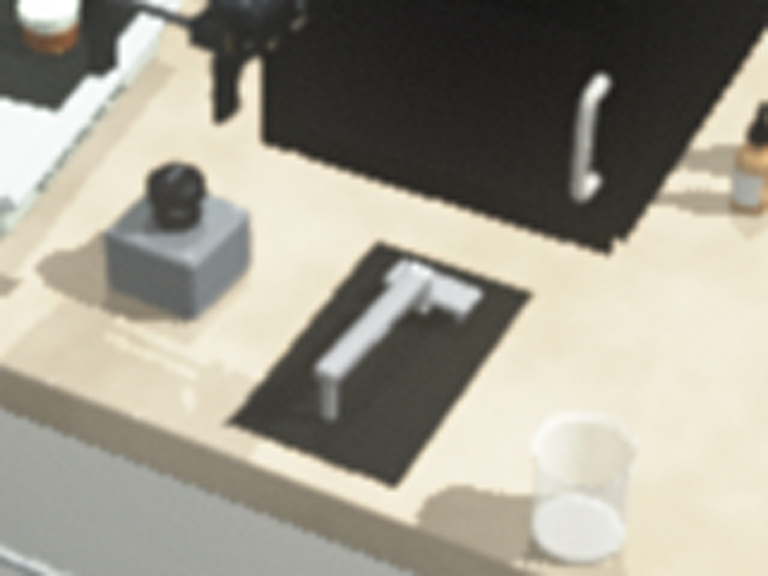

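drive_tool([
  [0,-1,0,0.11],
  [1,-2,0,0.22],
  [1,-2,0,0.33],
  [1,-2,0,0.44],
  [1,-2,0,0.55],
])

```text
clock: 46.22
position: [0.455, 0.0131, 0.1703]
eef_rot: [0.005, 0.972, 0.233, -0.007]
wrist_force: [0.3, 1.2, 0.2]
gripper_width: 0.087
```

drive_tool([
  [0,0,-10,0.05],
  [0,0,-25,0.05],
  [0,0,-40,0.05],
  [0,0,-45,0.05],
  [0,0,-45,0.05],
])

```text
clock: 46.63
position: [0.4543, 0.0119, 0.1242]
eef_rot: [0.005, 0.967, 0.256, -0.009]
wrist_force: [-0.3, -0.0, -0.9]
gripper_width: 0.0873
```

```bash
python3 arc.py .03 4|head -1;python3 - <<'E'
from ov import *
print(env.state()["position"],env.state()["eef_rot"],env.state()["qpos"])
for n in("scene",):
    im,D=env.get_image(n); cv2.imwrite(f"pics/{n}20.png",im)
    cv2.imwrite("pics/z31.png",cv2.resize(im[160:240,195:285],None,fx=7,fy=7,interpolation=2))
E
```

```text
yaw 0.5186 tcp-err from arc mm [  62.0182 -201.4946] z 0.12420421103159167 F [-0.2783 -0.0105 -0.9245] T [-0.0107 -0.0282 -0.007 ]
[0.4543 0.0119 0.1242] [ 0.005   0.9665  0.2564 -0.0086] [-0.2095  0.5013  1.9474 -0.0259  0.7039  0.8625]
```

View pics/z31.png

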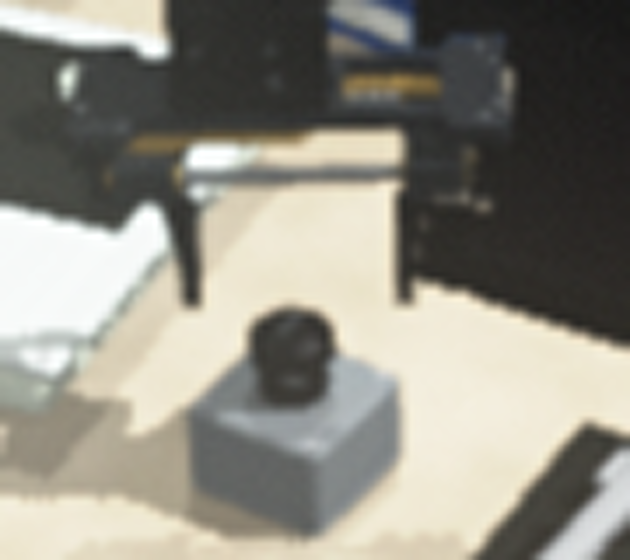

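drive_tool([
  [-0.5,4,-5,0],
  [-0.5,7,-18,0],
  [-0.5,7,-32,0],
  [-0.5,7,-44,0],
  [-0.5,7,-44,0],
])

```text
clock: 47.1
position: [0.4536, 0.0192, 0.0798]
eef_rot: [0.005, 0.966, 0.257, -0.009]
wrist_force: [-0.0, 0.5, -0.4]
gripper_width: 0.0871
```

drive_tool([
  [0,0,0,0],
  [0,0,0,0],
  [0,0,0,0],
  [0,0,0,0],
  [0,0,0,0],
])

```text
clock: 47.52
position: [0.454, 0.0191, 0.0804]
eef_rot: [0.005, 0.966, 0.257, -0.008]
wrist_force: [0.2, -0.4, 1.0]
gripper_width: 0.087
```

```bash
python3 - <<'E'
from ov import *
s=env.state();print(s["position"],s["eef_rot"],s["wrist_force"])
im,D=env.get_image("scene"); cv2.imwrite(f"pics/scene21.png",im)
cv2.imwrite("pics/z32.png",cv2.resize(im[160:240,195:285],None,fx=7,fy=7,interpolation=2))
E
```

```text
[0.454  0.0191 0.0804] [ 0.0052  0.9665  0.2565 -0.0083] [ 0.1791 -0.4386  0.9616]
```

View pics/z32.png

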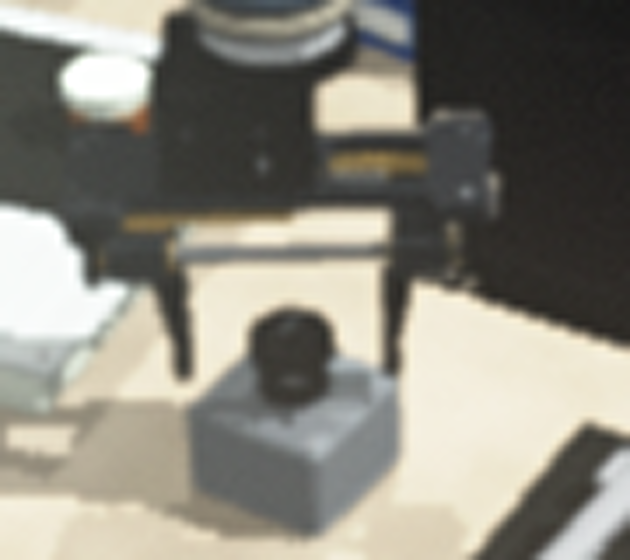

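drive_tool([
  [0,0,-3,0],
  [0,0,-6,0],
  [0,0,-6,0],
  [0,0,-6,0],
  [0,0,-6,0],
])

```text
clock: 47.98
position: [0.4538, 0.0192, 0.0742]
eef_rot: [0.005, 0.966, 0.257, -0.009]
wrist_force: [-0.3, 0.3, -0.6]
gripper_width: 0.087
```

drive_tool([
  [0,0,0,0],
  [0,0,0,0],
  [0,0,0,0],
  [0,0,0,0],
  [0,0,0,0],
], fingers=0)

```text
clock: 48.4
position: [0.4539, 0.0192, 0.0742]
eef_rot: [0.005, 0.966, 0.257, -0.009]
wrist_force: [-0.3, 0.5, -0.3]
gripper_width: 0.0616
```

drive_tool([
  [0,0,0,0],
  [0,0,0,0],
  [0,0,0,0],
  [0,0,0,0],
  [0,0,0,0],
])

```text
clock: 48.82
position: [0.4551, 0.0177, 0.0744]
eef_rot: [0.006, 0.966, 0.257, -0.008]
wrist_force: [0.2, -7.3, -0.2]
gripper_width: 0.0393
```

drive_tool([
  [0,0,0,0],
  [0,0,0,0],
  [0,0,0,0],
  [0,0,0,0],
  [0,0,0,0],
])

```text
clock: 49.23
position: [0.4551, 0.0175, 0.0744]
eef_rot: [0.007, 0.966, 0.257, -0.008]
wrist_force: [-0.8, -3.0, 1.0]
gripper_width: 0.0385
```

drive_tool([
  [0,0,0.4,-0.07],
  [0,0,0.8,-0.14],
  [0,0,1.2,-0.21],
  [0,0,1.6,-0.28],
  [0,0,1.6,-0.28],
])

```text
clock: 49.65
position: [0.455, 0.0178, 0.0759]
eef_rot: [0.005, 0.993, 0.119, -0.009]
wrist_force: [-0.6, -0.3, -0.6]
gripper_width: 0.0394
```

drive_tool([
  [0,0,0.4,-0.07],
  [0,0,0.8,-0.14],
  [0,0,1.2,-0.21],
  [0,0,1.6,-0.28],
  [0,0,1.6,-0.28],
])

```text
clock: 50.07
position: [0.455, 0.0181, 0.0775]
eef_rot: [0.004, 1.0, -0.02, -0.009]
wrist_force: [0.2, -0.0, -1.0]
gripper_width: 0.0389
```

drive_tool([
  [0,0,0.4,-0.07],
  [0,0,0.8,-0.14],
  [0,0,1.2,-0.21],
  [0,0,1.6,-0.28],
  [0,0,1.6,-0.28],
])

```text
clock: 50.48
position: [0.4551, 0.0185, 0.079]
eef_rot: [0.002, 0.987, -0.159, -0.01]
wrist_force: [-0.0, 0.9, -1.3]
gripper_width: 0.039
```

```bash
python3 - <<'E'
from h import *
s=env.state();print(s["position"],2*np.arctan2(s["eef_rot"][2],s["eef_rot"][1]),s["wrist_force"],s["torque"],s["qpos"])
E
```

```text
[0.45505852 0.01847502 0.07900568] -0.3190196129199601 [-0.0407474   0.89030225 -1.30595368] [ 0.45580086 -0.15336117 -0.05355593] [-0.20217095  0.59545423  1.96967319 -0.00933991  0.59556445  1.69542692]
```

Turned 0.84 rad so far; carry on to the end stop.

drive_tool([
  [0,0,0.4,-0.06],
  [0,0,0.8,-0.12],
  [0,0,1.2,-0.18],
  [0,0,1.4,-0.24],
  [0,0,1.4,-0.24],
])

```text
clock: 50.9
position: [0.4552, 0.0187, 0.0804]
eef_rot: [0.001, 0.961, -0.275, -0.01]
wrist_force: [0.2, 1.9, -0.9]
gripper_width: 0.0391
```

```bash
python3 - <<'E'
from h import *
s=env.state();print(s["position"],2*np.arctan2(s["eef_rot"][2],s["eef_rot"][1]),s["wrist_force"],s["torque"])
E
```

```text
[0.45524462 0.01874176 0.08039323] -0.5565388511969558 [ 0.17146823  1.86283357 -0.93559744] [ 0.4720655  -0.23555827 -0.03249431]
```

drive_tool([
  [0,0,0.1,-0.03],
  [0,0,0.2,-0.06],
  [0,0,0.2,-0.06],
  [0,0,0.2,-0.06],
  [0,0,0.2,-0.06],
])

```text
clock: 51.32
position: [0.4553, 0.0188, 0.0806]
eef_rot: [0.001, 0.953, -0.302, -0.01]
wrist_force: [-0.3, 0.9, -0.9]
gripper_width: 0.0395
```

```bash
python3 - <<'E'
from h import *
s=env.state();print(s["position"],2*np.arctan2(s["eef_rot"][2],s["eef_rot"][1]),s["wrist_force"],s["torque"])
E
```

```text
[0.45531682 0.01882933 0.08059967] -0.6133198449950438 [-0.25246801  0.88989466 -0.85445588] [ 0.36596451 -0.13212449  0.26595626]
```

drive_tool([
  [0,0,0,-0.03],
  [0,0,0,-0.05],
  [0,0,0,-0.05],
  [0,0,0,-0.05],
  [0,0,0,-0.05],
])

```text
clock: 51.73
position: [0.4553, 0.0188, 0.0806]
eef_rot: [0.0, 0.946, -0.325, -0.009]
wrist_force: [1.0, 0.6, -0.1]
gripper_width: 0.0387
```

```bash
python3 - <<'E'
from h import *
s=env.state();print(s["position"],2*np.arctan2(s["eef_rot"][2],s["eef_rot"][1]),s["wrist_force"],s["torque"])
E
```

```text
[0.45530588 0.01882862 0.08061632] -0.661162147450663 [ 1.00487242  0.56762096 -0.07631721] [ 0.52807855 -0.21038585  0.84455839]
```

End stop clearly felt (0.84 N m). Release and withdraw.

drive_tool([
  [0,0,0,0],
  [0,0,0,0],
  [0,0,0,0],
  [0,0,0,0],
  [0,0,0,0],
], fingers=1)

```text
clock: 52.15
position: [0.4552, 0.0188, 0.0806]
eef_rot: [0.0, 0.946, -0.325, -0.01]
wrist_force: [-0.2, 0.1, -0.5]
gripper_width: 0.0646
```

drive_tool([
  [0,0,0,0],
  [0,0,0,0],
  [0,0,0,0],
  [0,0,0,0],
  [0,0,0,0],
])

```text
clock: 52.57
position: [0.4552, 0.0188, 0.0806]
eef_rot: [0.0, 0.946, -0.325, -0.01]
wrist_force: [0.6, -0.3, 0.7]
gripper_width: 0.086
```

drive_tool([
  [0,0,25,0],
  [0,0,60,0],
  [0,0,95,0],
  [0,0,125,0],
  [0,0,140,0],
])

```text
clock: 52.98
position: [0.4567, 0.0186, 0.2241]
eef_rot: [0.0, 0.946, -0.325, -0.007]
wrist_force: [1.8, 0.7, 0.6]
gripper_width: 0.087
```

drive_tool([
  [-8,-40,0,0],
  [-16,-80,0,0],
  [-24,-120,0,0],
  [-32,-160,0,0],
  [-40,-195,0,0],
])

```text
clock: 53.4
position: [0.4162, -0.1785, 0.2244]
eef_rot: [0.0, 0.946, -0.325, -0.006]
wrist_force: [-0.2, -0.7, -0.2]
gripper_width: 0.0872
```

drive_tool([
  [-8,-40,0,0],
  [-16,-80,0,0],
  [-24,-120,0,0],
  [-32,-150,0,0],
  [-32,-150,0,0],
])

```text
clock: 53.82
position: [0.3837, -0.3353, 0.2246]
eef_rot: [0.003, 0.945, -0.328, -0.004]
wrist_force: [0.4, -0.1, 0.5]
gripper_width: 0.087
```

```bash
python3 - <<'E'
from ov import *
for n in("scene","top"):
    im,D=env.get_image(n); cv2.imwrite(f"pics/{n}22.png",im); np.save(f"pics/{n}22.npy",D)
a=cv2.imread("pics/top22.png");b=cv2.imread("pics/scene22.png")
cv2.imwrite("pics/z33.png",cv2.resize(a[140:270,140:400],None,fx=3,fy=3,interpolation=2))
cv2.imwrite("pics/z34.png",cv2.resize(b[120:310,130:400],None,fx=2.9,fy=2.9,interpolation=2))
for k in(1,2,22):
    P=pc("scene",np.load(f"pics/scene{k}.npy"))
    q=P[195:225,222:250].reshape(-1,3); s=q[(abs(q[:,0]-.453)<.015)&(abs(q[:,1]-.018)<.015)&(q[:,2]<.12)]; print(k,np.sort(s[:,2])[-8:])
for f in("scene1","scene2","scene22"):
    for o in blob(cv2.imread(f"pics/{f}.png"),(222,196,246,222),lambda c:c.max(-1)<75)[:1]: print(f,o['c'],o['box'][0])
E
```

```text
1 [0.0977 0.0979 0.0982 0.0983 0.0988 0.0991 0.1    0.1012]
2 [0.0926 0.0927 0.0928 0.0928 0.0929 0.093  0.0938 0.094 ]
22 [0.0977 0.0977 0.0978 0.0978 0.0982 0.0995 0.1002 0.1006]
scene1 (np.float64(235.91034134784135), np.float64(209.92400842400843)) (np.float32(231.0625), np.float32(203.3125))
scene2 (np.float64(235.9846213463242), np.float64(211.30747342781223)) (np.float32(231.0625), np.float32(205.0625))
scene22 (np.float64(235.88101996867658), np.float64(210.08547866092405)) (np.float32(230.86902), np.float32(204.39421))
```

View pics/z33.png

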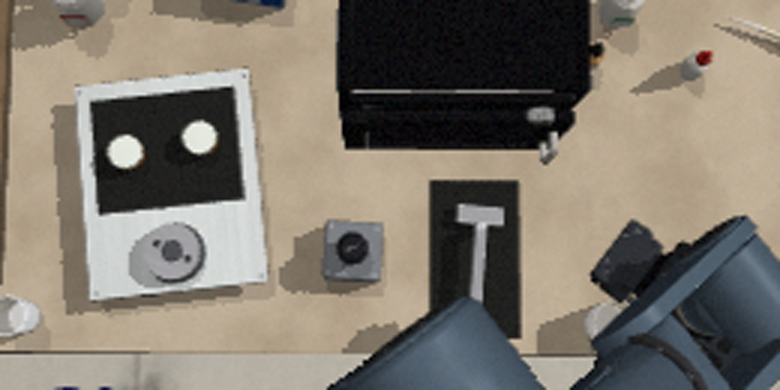

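View pics/z34.png

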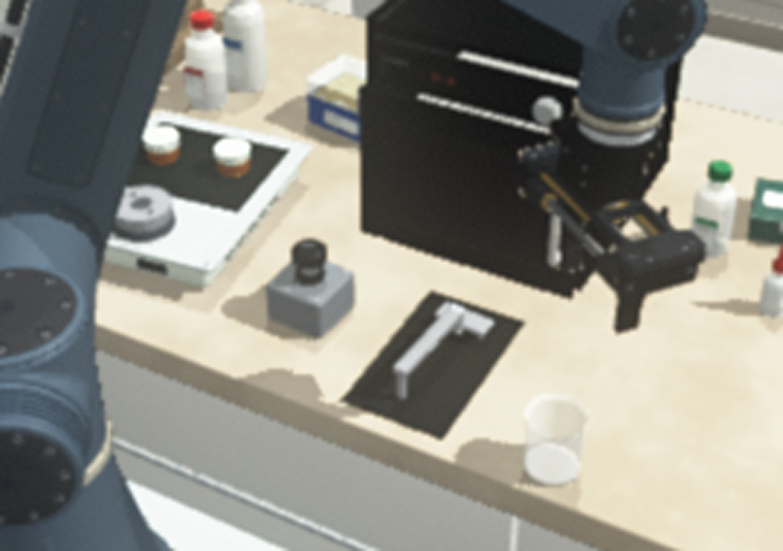

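```bash
python3 - <<'E'
from sp import *
im=cv2.imread("pics/top22.png")
def hole(u,v):
    w=im[v-1:v+2,u-1:u+2].mean(-1).astype(float); g=np.clip(155-w,0,None)
    vv,uu=np.mgrid[v-1:v+2,u-1:u+2]; return (g*uu).sum()/g.sum(),(g*vv).sum()/g.sum()
print(im[217:231,187:208].mean(-1).astype(int))
l=atz("top",*hole(192,221),.08); r=atz("top",*hole(202,225),.08); d=l-r
print(hole(192,221),hole(202,225),((l+r)/2)[:2],np.linalg.norm(d),np.arctan2(d[1],d[0])-np.pi/2)
E
```

```text
[[213 211 203 154 158 157 160 160 163 162 158 162 163 163 162 163 157 120
  106 213 217]
 [207 151 152 157 160 159 156 159 162 160 161 165 161 164 159 161 163 152
   76 116 214]
 [153 154 158 160 159 159 160 161 160 159 159 159 162 164 164 161 163 162
  134  93 150]
 [151 151 157 154 101  63 114 154 110 105  77  87 136 162 161 163 163 163
  156  79 107]
 [152 158 158 147  54  70 134 131  73  82  83  77  74 138 160 161 163 161
  158 122  99]
 [152 156 159 158 139 118 149  84  78  80  81  81  86 117 161 162 163 161
  158 130  82]
 [153 152 157 157 158 157 134  68  80  79  78  81  77  91 159 161 162 163
  158 123  80]
 [154 159 161 158 158 157 150  69  81  80  79  80  81  97 161 159 160 165
  158 130  81]
 [152 162 162 159 159 160 151  92  82  79  77  81  86  98 116  63 115 162
  154 106  78]
 [152 157 164 165 162 160 159 139  78  71  76  69 109 156 117  51  97 164
  155 118  82]
 [153 153 160 161 165 165 165 160 158 130 136 161 163 160 141 111 143 161
  138  78  89]
 [150 151 152 161 158 164 165 165 164 160 162 160 160 161 164 164 160 155
  109  64 105]
 [150 152 153 159 163 161 160 162 165 164 164 162 164 162 159 160 156 113
   70  77 150]
 [152 151 147 131 160 164 164 162 161 162 163 165 161 163 162 158 137  68
   78 153 187]]
(np.float64(191.7687175685693), np.float64(220.71312083024463)) (np.float64(202.05691056910567), np.float64(225.54019873532067)) [0.4513 0.2444] 0.04339162972228909 -0.42808867188590205
```

```bash
python3 - <<'E'
from h import *
print([(round(x["confidence"],2),np.round(x["box"]).tolist()) for x in env.recognise("jar_a","top")],env.state()["wrist_force"])
print(env.finish_job(),env.state()["clock"])
E
```

```text
[(0.67, [184.0, 192.0, 13.0, 14.0]), (0.58, [205.0, 185.0, 9.0, 11.0])] [ 0.01407382  1.60106506 -0.07084108]
the job is handed in; nothing more can be done
the job is handed in; nothing more can be done
```

I carried out all the steps in the order asked and handed the job in at about 54 s. The hand-in gave no verdict.

- **Stop button, pressing:** I pressed it until it bottomed out at 26 N. The scene camera's depth put its top about 6 mm lower afterwards, and it stayed down.
- **Jars:** Only two jars were present. Both stand upright on the platform's black mat in the last pictures. The network also finds exactly two in the last top picture, both on the mat.
- **Lock ring:** The spanner's prongs went into both holes at the first try. I turned the ring clockwise until the resistance climbed to about 0.9 N m, well above the 0.25 N m it needs to turn. The holes now lie at −0.428 rad, and I expected −0.43 rad at the end stop.
- **Spanner:** It is back on the tool mat, prongs down and level, within about 1 mm of where it lay.
- **Stop button, turning up:** I turned the head clockwise until it met its end stop. Its top measures about 98 mm by depth, the same as before pressing, so it is up again.

**Disagreements:** The two cameras differed by about 3 mm on the ring's position. I corrected the top camera using the jars placed by the robot, and the prongs fitted on that basis. The gripper also drifted into a tilt of up to about 2 degrees. I reduced that before gripping the spanner, and it did no visible harm.

**Other objects:** The beaker and specimen cup were not touched. I saw no jar knocked aside.

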